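# Load, weigh and store a carrier of pipe plugs

## Task

Put every pipe plug lying on the bench into the two-bin carrier, shared between its two bins so that the carrier hangs level. Then weigh the lot: hang the carrier by the middle of its handle on the hook of the spring balance, letting the weight down gently so that the balance is not jerked to its stop, let go and wait until the pointer has stood still for a couple of seconds. Finally take it off and hang it, still level and with all plugs in it, on the storage hook of the timber post; leave the jar, hammer and wrench alone.

Things in the scene. Friction and masses are not known exactly. Their poses are not given: they have to be found in the camera images.
- carrier_handle (a point): Middle of the fixed bow handle of the two-bin carrier, on the axis of its straight top bar, 150 mm above the carrier's underside. The bar is round, 10 mm thick, straight for 104 mm along this frame's y, and stands over the partition between the bins; nothing is near it but the two uprights at its ends. Axes: x long way of the carrier, y along the bar, z up when upright.
- carrier: The carrier: a loose sheet-steel tray, 280 mm along x, 140 mm along y, walls 50 mm high, walls and floor 3 mm thick, about 400 g empty. A 50 mm high partition at x = 0 parts it into two bins. Origin at the centre of its underside; axes as for the handle. It stands on the bench at the start.
- bin_a (a point): Centre of the floor of the carrier's bin on the +x side, 70 mm from the partition, 3 mm above the underside. Each bin is 137 mm (x) by 134 mm (y) inside.
- bin_b (a point): Centre of the floor of the carrier's bin on the -x side, otherwise as the other bin.
- plug0_c (a point): Centre of a loose steel pipe plug, 30 mm high, 85 g (+-15 %): below a hex head 34 mm across flats, 12 mm thick, above it a round threaded part 27 mm in diameter, 18 mm high. The point is on the axis, 15 mm above the underside; z points from hex to thread. It stands on its hex on the bench. Three to five such plugs are present, all alike; absent ones read None.
- plug1_c (a point): Centre of a loose steel pipe plug, 30 mm high, 85 g (+-15 %): below a hex head 34 mm across flats, 12 mm thick, above it a round threaded part 27 mm in diameter, 18 mm high. The point is on the axis, 15 mm above the underside; z points from hex to thread. It stands on its hex on the bench. Three to five such plugs are present, all alike; absent ones read None.
- plug2_c (a point): Centre of a loose steel pipe plug, 30 mm high, 85 g (+-15 %): below a hex head 34 mm across flats, 12 mm thick, above it a round threaded part 27 mm in diameter, 18 mm high. The point is on the axis, 15 mm above the underside; z points from hex to thread. It stands on its hex on the bench. Three to five such plugs are present, all alike; absent ones read None.
- plug3_c (a point): Centre of a loose steel pipe plug, 30 mm high, 85 g (+-15 %): below a hex head 34 mm across flats, 12 mm thick, above it a round threaded part 27 mm in diameter, 18 mm high. The point is on the axis, 15 mm above the underside; z points from hex to thread. It stands on its hex on the bench. Three to five such plugs are present, all alike; absent ones read None.
- plug4_c (a point): Centre of a loose steel pipe plug, 30 mm high, 85 g (+-15 %): below a hex head 34 mm across flats, 12 mm thick, above it a round threaded part 27 mm in diameter, 18 mm high. The point is on the axis, 15 mm above the underside; z points from hex to thread. It stands on its hex on the bench. Three to five such plugs are present, all alike; absent ones read None.
- scale: Stand of the spring balance, fixed. Origin on the bench under the hook's stem. A 26 mm steel pipe post at x = 215 mm carries an arm at 585 mm height, from which hangs the balance, a tube of 36 mm diameter on the z axis from 395 mm height up. The hook's stem, 8 mm thick, leaves the tube downwards.
- scale_seat (a point): Where the axis of the handle bar lies when it hangs in the balance's hook; 225 mm above the bench unloaded, moves with the hook. The hook is 8 mm round steel bent in this frame's x-z plane (the bar hangs along y), open to -x, the robot's side. Its back is 25 mm on the +x side and rises from there, joining the stem above the seat from 118 mm above it upwards.
- scale_tip (a point): Top of the free end of the balance's hook, 25 mm on the -x side of the seat and 16 mm above it; a bar entering from the -x side must pass over it, its axis 22 to 60 mm above the seat, and then be lowered.
- scale_hook (a joint): How far the balance's hook is pulled down, in m: 0 unloaded, 0.06 at its stop; more than 0.055 counts as jerked to the stop. The spring yields 3.9 mm for each 100 g hung on it (250 N/m), so the loaded carrier sinks 24 to 36 mm. Let go with part of its weight still in the hand, it bobs and settles within about 2 s. A pointer on the tube shows it.
- rack: Storage hook, fixed: a timber post 290 mm high at x = 215 mm (45 x 70 mm) on a foot, with a swan-neck rod of 10 mm round steel reaching from the post to -x at 246 mm height, its end bent into a V-shaped hook. Origin on the bench under the hook.
- rack_seat (a point): Where the axis of the handle bar lies when it hangs in the storage hook, 225 mm above the bench. The hook lies in this frame's x-z plane (the bar hangs along y) and opens upwards; behind the seat (+x) the rod rises so that its top is 26 mm above the seat from 30 mm behind it to the post.
- rack_tip (a point): Top of the free end of the storage hook, 27 mm on the -x side of the seat and 20 mm above it; a bar coming from the -x side must pass with its axis at least 26 mm above the seat and is then lowered.
- jar: Bystander: glass jar with steel lid, 66 mm in diameter, 85 mm high; origin at the centre of its underside. Leave alone.
- hammer: Bystander: hammer lying on the bench. Leave alone.
- wrench: Bystander: wrench lying on the bench. Leave alone.

How it is judged:
By the outcome, as a careful person would: the job done as asked, in the order asked, and still so for the second after the job is handed in, with the robot touching nothing.
Of plug0, plug1, plug2, plug3, plug4 only 3 to 5 are there at a start; the rules pass over those that are not, and their reading is None.
At some moment in a run one of plug0, plug1, plug2, plug3, plug4 may be knocked a few centimetres aside while the robot is not near it.
It also fails if it takes over 210 s, if anything falls off the work surface, if the arm or the gripper's body presses on something with over 40 N, if the wrist force passes 120 N, or if a joint passes its speed limit or range.

## Robot

A 6-joint arm with a two-finger parallel gripper is mounted at the origin on the work surface. World frame = base frame: x ahead of the robot, y to its left, z up, the work surface at z = 0. Lengths are in mm, angles in rad, forces in N, time in s.
With the tool pointing down it reaches from about 350 to 775 mm from the base axis. Payload 7.3 kg.
Tool frame: the origin (TCP) lies on the centre line of the jaws, within the pads' length; the fingertips stand finger_overhang ahead of it and the grasp point (between the pads) is the TCP (finger_overhang is the distance from the TCP to the fingertips, in mm); z points along the fingers, y is the direction in which the jaws open and shut (so a half turn about z gives the same grasp; the last joint's range is limited). The gripper opens to 92 mm and grips with 3 to 60 N. Pads are 19 mm wide; open, the fingers measure 130 mm over their backs; the gripper's body (75 mm by 190 mm) begins 47 mm behind the grasp point.
Start: joints at [0.973, 0.342, 1.524, -0, 1.275, -0.146], TCP at [229.195, 472.348, 245.741] pointing down, gripper open.
Joint ranges: [-2.53, 2.53], [-0.77, 2.02], [0.04, 2.7], [-1, 4.14], [0.28, 2.66], [-3.11, 3.11]. Speed limits (rad/s): [2.57, 2.57, 3.14, 3.14, 3.14, 3.14].

## Interface

Orientations are given as a unit quaternion [w, x, y, z].
In Python, from cell import get_state, camera, camera_info, job_done, finger_overhang gives the robot as it stands.
- The arm moves only by the tool jog_arm, never from a script. Its argument "motion" is a list of rows, each an object with "xyz": the shift along the tool's x, y, z in mm, a list of three; "spin": the turn about the tool's z in rad. A call has 1 to 20 rows; each row is the pose to reach, as a shift and turn from the pose commanded when the call began, along the tool's axes at that moment; what a row does not reach only later rows make up. A row lasts 1/8 s, in which the tool goes at most 62.5 mm and 10.7 degrees, less where a joint would pass 70% of its speed; a pose out of reach is approached as far as the arm can. A call with a gripper value outside its range is refused whole. "gripper" is the closure, from -1 (fully open) to 1 (shut), so that 0 is half open, set as the call begins (left out, the last holds). The fingers move at their own pace and stop on an object; the grip force is fixed at half the most. Time passes only in rows, so rows that repeat a pose let the fingers close. It gives the time, the measured TCP pose, the force and the opening at its end, in the units of the state.
- get_state(): the state, without advancing time (a new reading comes with each control period).
- camera(name): name is "scene" or "top" or "wrist"; returns (picture, depth): 384x512x3 uint8, red, green, blue; 384x512 float32, mm along the optical axis (not along the pixel's ray), 0 where there is no reading.
- camera_info(name): a dict with "camera_matrix" (3x3 intrinsics, pixels), "rvec" (rotation vector, rad) and "tvec" (3), from world to camera coordinates, as OpenCV has them. Camera axes: x right, y down, z forward; pixel columns grow to the right and rows downward; lengths in mm; the calibration is good to about 2 mm. A picture is of the moment at which its call begins: read the wrist's pose just before it. camera_info takes no time and is no camera call; for the wrist camera it gives the pose at the moment of the call.
- job_done(): hands the job in, once; it reports no verdict.
The state is a dict: "clock": time; "q": joint angles; "dq": joint speeds; "joint_torque": joint torques, N m; "position": TCP position; "tcp_rot": TCP orientation; "force": force on the tool from outside, world axes, zero at the start; "torque": the same for the moment, N m; "grip_width": finger opening in mm.
Only numpy, scipy, OpenCV 4.12 (cv2) and the standard library are available. Lean on these libraries where they do the work, as an engineer would, in place of code of your own. Each camera call takes 0.05 s, during which the arm holds its last target.

## Working session

There is one attempt and no reset: what is moved stays moved. The work goes in short steps, Python scripts to look and compute and a tool call to move; the robot and the scene stay as the last step left them, time stands still between calls to the robot, and variables do not carry over. Pictures are saved under pics/ and viewed, and the job is handed in when it is done.

Besides the shell and the picture viewer there is one more tool, called after "Request:" by a JSON object that holds its "name" and its "arguments", one argument or row to a line. jog_arm: Moves the arm, as the interface text tells. Its arguments: {"type":"object","properties":{"motion":{"type":"array","items":{"type":"object","properties":{"xyz":{"type":"array","items":{"type":"number"}},"spin":{"type":"number"}}}},"gripper":{"type":"number"}},"required":["motion"]}

```bash
ls; mkdir -p pics; python3 - <<'E'
from cell import *
import cv2
print(get_state()); print(finger_overhang)
for n in ("scene","top","wrist"):
    i=camera_info(n); print(n,i)
    p,d=camera(n); cv2.imwrite(f"pics/{n}0.png",p[:,:,::-1])
E
```

```text
pics
{'clock': 0.0, 'q': array([ 9.72984188e-01,  3.42722348e-01,  1.52501061e+00, -4.26227118e-06,
        1.27538581e+00, -1.46027055e-01]), 'dq': array([ 1.13253817e-06,  8.03989798e-04, -5.47980339e-04,  5.55706045e-04,
       -1.95427182e-03, -6.85337071e-04]), 'joint_torque': array([ 1.99616399e-03, -4.31251180e+01, -2.44217330e+01,  7.20295077e-02,
        5.59824833e-02, -1.68065044e-04]), 'position': array([228.98264092, 472.01851692, 245.04736785]), 'tcp_rot': array([-2.75398683e-04,  2.23975646e-01,  9.74594443e-01, -7.11627008e-04]), 'force': array([ 0.77916928, -0.11382293,  0.26728467]), 'torque': array([-0.00469687, -0.07267281,  0.00651553]), 'grip_width': 91.8678258591903}
19.0
scene {'camera_matrix': array([[386.32956914,   0.        , 257.67450067],
       [  0.        , 386.32956914, 195.37176082],
       [  0.        ,   0.        ,   1.        ]]), 'rvec': array([ 1.99445908,  1.13391717, -0.53205982]), 'tvec': array([-267.35104555, -167.58661261, 1746.01584523])}
top {'camera_matrix': array([[368.46843416,   0.        , 252.26811186],
       [  0.        , 368.46843416, 191.26603268],
       [  0.        ,   0.        ,   1.        ]]), 'rvec': array([ 2.18239619, -2.13172897,  0.11611504]), 'tvec': array([ -10.62948521,  547.15415198, 1134.54884279])}
wrist {'camera_matrix': array([[280.90393616,   0.        , 253.20257564],
       [  0.        , 280.90393616, 190.78603307],
       [  0.        ,   0.        ,   1.        ]]), 'rvec': array([-2.43059098, -1.52293866, -0.2377009 ]), 'tvec': array([-524.78191269,  -39.10909582,  392.07927039])}
```

View pics/scene0.png

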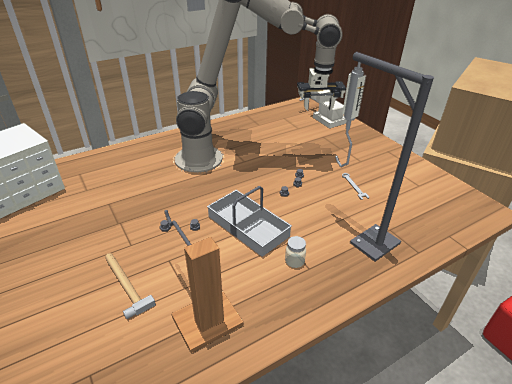

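View pics/top0.png

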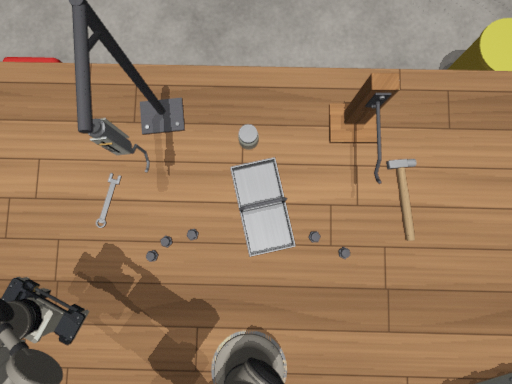

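View pics/wrist0.png

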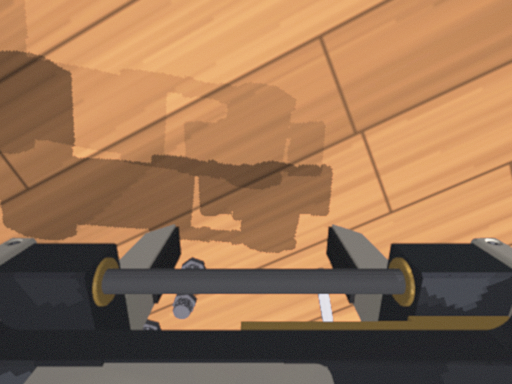

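```bash
cat > h.py <<'E'
from cell import *
import cv2, numpy as np
from scipy.spatial.transform import Rotation as R
def snap(n,fn=None,crop=None,s=1):
    i=camera_info(n); p,d=camera(n)
    if fn:
        im=p[:,:,::-1]
        if crop: x0,y0,x1,y1=crop; im=im[y0:y1,x0:x1]
        cv2.imwrite("pics/"+fn,cv2.resize(im,None,fx=s,fy=s,interpolation=cv2.INTER_CUBIC))
    return p,d,i
def cloud(d,i):
    K=i["camera_matrix"]; Rm=cv2.Rodrigues(i["rvec"])[0]
    v,u=np.mgrid[:d.shape[0],:d.shape[1]]
    P=np.stack([(u-K[0,2])/K[0,0]*d,(v-K[1,2])/K[1,1]*d,d],-1)
    return (P-i["tvec"])@Rm   # R^T (P-t)
def ray(u,v,i,z):
    K=i["camera_matrix"]; Rm=cv2.Rodrigues(i["rvec"])[0]
    c=-Rm.T@i["tvec"]; r=Rm.T@np.array([(u-K[0,2])/K[0,0],(v-K[1,2])/K[1,1],1])
    return c+r*(z-c[2])/r[2]
def proj(P,i):
    return cv2.projectPoints(np.array(P,float).reshape(-1,1,3),i["rvec"],i["tvec"],i["camera_matrix"],None)[0][:,0]
def campos(i): return -cv2.Rodrigues(i["rvec"])[0].T@i["tvec"]
E
python3 - <<'E'
from h import *
p,d,i=snap("top","t1.png",(60,90,420,290),2)
C=cloud(d,i); np.save("topC.npy",C); np.save("topP.npy",p)
print(campos(i))
z=C[...,2]
# plugs: blobs height 15..40
m=((z>20)&(z<36)&(d>0)).astype(np.uint8)
n,l,st,ce=cv2.connectedComponentsWithStats(m)
for k in range(1,n):
    if st[k,4]>15: 
        q=C[l==k]; print(ce[k],st[k,4],q.mean(0).round(1),np.ptp(q,axis=0).round(1))
p,d,i=snap("scene","s1.png",(140,0,460,360),1.6)
C=cloud(d,i);np.save("scC.npy",C);print(campos(i))
iw=camera_info("wrist"); s=get_state(); print(campos(iw), s["position"])
w,x,y,zz=s["tcp_rot"]; Rt=R.from_quat([x,y,zz,w]); print(Rt.as_matrix().round(3)); print("cam in tool",Rt.inv().apply(campos(iw)-s["position"]))
E
```

```text
[ 411.86369808   -9.74563567 1190.36340898]
[349.64035088 126.26065163] 798 [ 768.6 -309.1   22.4] [128.8 150.6  15.7]
[248.56521739 146.43478261] 23 [692.8  17.7  28. ] [18.1 54.9 14.1]
[404.87931034 191.77586207] 696 [ 558.3 -482.    24.8] [258.9  90.8  11.7]
[256.29166667 164.04166667] 24 [635.8  -8.5  28.2] [16.2 66.9 15.8]
[191.26229508 234.2295082 ] 61 [407.6 189.9  30.5] [25.1 26.  12.6]
[315.14285714 236.79365079] 63 [ 409.  -197.4   29.9] [25.  24.9 12.4]
[164.90625 241.40625] 64 [383.4 271.6  29.9] [25.1 25.1 12.3]
[345.         252.89393939] 66 [ 361.5 -290.2   29.5] [24.9 24.6 15. ]
[150.44117647 256.        ] 68 [337.3 314.6  29.1] [25.  27.  14.3]
[248.57232704 353.30188679] 159 [54.3  1.6 26.4] [ 74.1 148.1  15.8]
[499.74193548 380.70967742] 31 [  -3.  -747.5   30.4] [18.5 64.1 15.1]
[1393.15310985 -545.90338861  953.54448711]
[154.7241426  508.59201353 385.16531285] [229.09957859 472.2146422  245.42843193]
[[-0.9    0.437 -0.   ]
 [ 0.437  0.9   -0.001]
 [ 0.    -0.001 -1.   ]]
cam in tool [  82.81315838    0.16683853 -139.72604438]
```

View pics/t1.png

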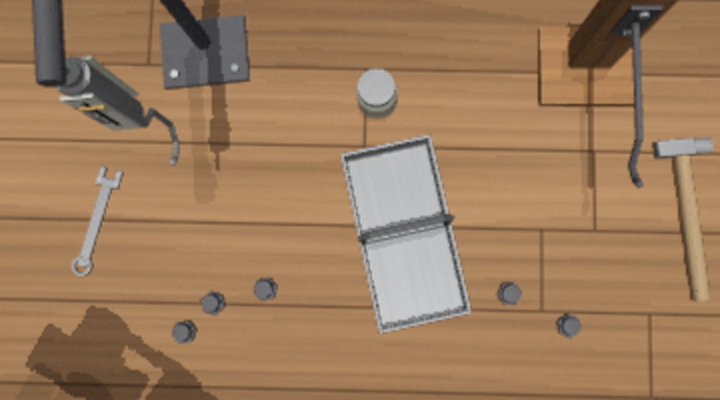

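View pics/s1.png

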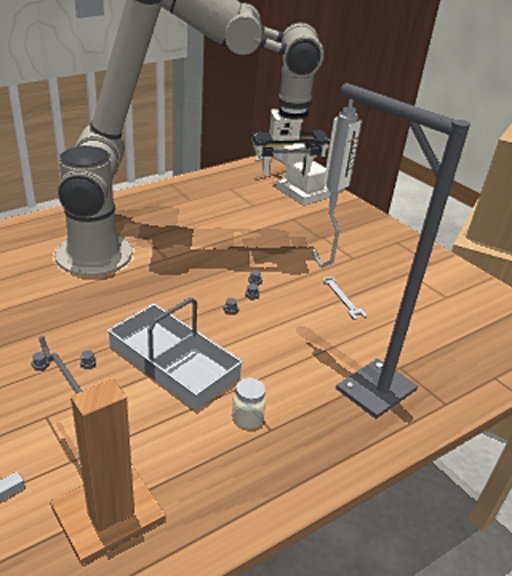

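```bash
python3 - <<'E'
from h import *
C=np.load("topC.npy"); S=np.load("scC.npy")
def box(A,x0,x1,y0,y1,z0,z1):
    P=A.reshape(-1,3); return P[(P[:,0]>x0)&(P[:,0]<x1)&(P[:,1]>y0)&(P[:,1]<y1)&(P[:,2]>z0)&(P[:,2]<z1)]
for n,A in (("top",C),("scene",S)):
    r=box(A,330,680,-110,70,42,60); rect=cv2.minAreaRect(r[:,:2].astype(np.float32)); print(n,"rim",len(r),rect)
    r=box(A,330,680,-110,70,140,165); print("bar",len(r),r.mean(0).round(1),cv2.fitLine(r[:,:2].astype(np.float32),cv2.DIST_HUBER,0,.01,.01).ravel(),np.ptp(r,axis=0), )
    print("plugs")
    m=box(A,300,450,-330,340,26,36)
    for c in [(408,190),(409,-197),(383,272),(361,-290),(337,315)]:
        q=m[np.hypot(m[:,0]-c[0],m[:,1]-c[1])<25]; 
        if len(q): print(len(q),q.mean(0).round(1))
    # rack rod & scale hook
    q=box(A,450,900,-450,-250,200,275); print("rod",len(q)); 
    for k in q[np.argsort(q[:,0])][::max(1,len(q)//25)]: print(k.round(0),end=' ')
    q=box(A,450,900,150,420,205,400); print("\nscale",len(q))
    for k in q[np.argsort(q[:,2])][::max(1,len(q)//40)]: print(k.round(0),end=' ')
    print()
E
```

```text
top rim 489 ((500.01263427734375, -30.035552978515625), (284.8403625488281, 144.93075561523438), 13.810462951660156)
bar 167 [499.4 -28.6 153.2] [ 2.3635234e-01 -9.7166741e-01  4.9925803e+02 -2.8639091e+01] [ 37.38986655 133.46775022  20.42068266]
plugs
58 [407.9 190.1  30.8]
59 [ 408.6 -197.9   30.3]
59 [383.4 272.3  30.4]
55 [ 361.6 -291.1   30.5]
60 [337.  315.8  29.9]
rod 684
[ 552. -330.  244.] [ 570. -330.  230.] [ 587. -333.  220.] [ 602. -325.  238.] [ 617. -325.  247.] [ 634. -331.  251.] [ 651. -323.  246.] [ 670. -331.  247.] [ 687. -329.  252.] [ 706. -325.  251.] [ 723. -323.  250.] [ 741. -322.  252.] [ 760. -328.  252.] [ 769. -321.  258.] [ 769. -310.  233.] [ 770. -327.  255.] [ 771. -338.  268.] [ 773. -305.  259.] [ 775. -306.  263.] [ 776. -295.  238.] [ 776. -291.  243.] [ 780. -292.  242.] [ 790. -290.  231.] [ 797. -290.  212.] [ 807. -290.  229.] [ 815. -289.  243.] 
scale 557
[798. 309. 205.] [801. 304. 213.] [595. 279. 219.] [584. 278. 222.] [602. 283. 225.] [583. 279. 228.] [617. 282. 231.] [801. 300. 234.] [797. 310. 237.] [572. 282. 241.] [619. 283. 246.]
[... 1472 characters left out ...]
5.] [821. 304. 213.] [609. 281. 219.] [604. 276. 222.] [585. 278. 226.] [821. 298. 230.] [824. 303. 234.] [801. 300. 239.] [617. 282. 243.] [818. 295. 249.] [822. 306. 255.] [820. 298. 261.] [809. 295. 266.] [807. 296. 271.] [823. 306. 278.] [823. 304. 282.] [626. 283. 287.] [813. 299. 293.] [813. 294. 298.] [626. 280. 303.] [621. 283. 308.] [810. 296. 313.] [801. 299. 318.] [819. 296. 322.] [823. 302. 326.] [816. 295. 331.] [819. 306. 336.] [818. 294. 340.] [823. 295. 345.] [823. 301. 351.] [816. 295. 355.] [601. 286. 359.] [813. 296. 363.] [819. 295. 367.] [822. 298. 371.] [603. 281. 376.] [598. 272. 379.] [811. 294. 383.] [603. 278. 387.] [810. 293. 393.] [811. 294. 396.] [616. 280. 399.]
```

```bash
python3 - <<'E'
from h import *
s=get_state(); w,x,y,z=s["tcp_rot"]; Rt=R.from_quat([x,y,z,w])
for f in ("scC.npy","topC.npy"):
    A=np.load(f).reshape(-1,3); A=A[np.hypot(A[:,0]-229,A[:,1]-472)<200]; A=A[A[:,2]>200]
    T=Rt.inv().apply(A-s["position"])
    for z0 in range(-420,30,20):
        q=T[(T[:,2]>=z0)&(T[:,2]<z0+20)]
        if len(q)>3: print(z0,len(q),"x",q[:,0].min().round(),q[:,0].max().round(),"y",q[:,1].min().round(),q[:,1].max().round())
snap("scene","g.png",(270,0,420,140),4)
E
```

```text
-420 23 x -17.0 15.0 y -199.0 -159.0
-400 147 x -39.0 79.0 y -199.0 -116.0
-380 182 x -49.0 69.0 y -199.0 -96.0
-360 221 x -63.0 61.0 y -198.0 24.0
-340 490 x -73.0 61.0 y -199.0 44.0
-320 329 x -77.0 57.0 y -199.0 46.0
-300 142 x -77.0 -38.0 y -150.0 34.0
-280 102 x -73.0 -47.0 y -50.0 29.0
-260 73 x -61.0 21.0 y -42.0 32.0
-240 103 x -46.0 3.0 y -41.0 34.0
-220 104 x -43.0 6.0 y -41.0 33.0
-200 106 x -46.0 13.0 y -42.0 36.0
-180 76 x -44.0 6.0 y -40.0 32.0
-160 142 x -44.0 37.0 y -53.0 35.0
-140 80 x -39.0 27.0 y -54.0 15.0
-120 84 x -33.0 14.0 y -53.0 16.0
-100 306 x -47.0 38.0 y -99.0 92.0
-80 177 x -43.0 26.0 y -96.0 91.0
-60 90 x -42.0 31.0 y -89.0 84.0
-40 45 x -19.0 11.0 y -66.0 63.0
-20 44 x -15.0 9.0 y -66.0 64.0
0 33 x -17.0 5.0 y -64.0 61.0
-400 211 x -39.0 -16.0 y -163.0 -125.0
-380 484 x -44.0 -13.0 y -178.0 -107.0
-360 437 x -44.0 -30.0 y -186.0 -95.0
-340 773 x -55.0 -27.0 y -187.0 -49.0
-320 332 x -67.0 -31.0 y -177.0 -24.0
-300 160 x -69.0 -45.0 y -54.0 -8.0
-280 66 x -68.0 6.0 y -48.0 6.0
-260 33 x -59.0 19.0 y -41.0 -4.0
-240 93 x -37.0 21.0 y -38.0 -8.0
-220 224 x -37.0 13.0 y -39.0 16.0
-200 294 x -40.0 22.0 y -40.0 26.0
-180 76 x -39.0 20.0 y -40.0 23.0
-160 612 x -37.0 39.0 y -51.0 24.0
-140 111 x -36.0 29.0 y -51.0 10.0
-120 118 x -24.0 23.0 y -52.0 14.0
-100 1271 x -37.0 37.0 y -96.0 95.0
-80 436 x -37.0 36.0 y -95.0 90.0
-60 87 x -36.0 32.0 y -88.0 86.0
-40 11 x -10.0 -3.0 y 45.0 52.0
-20 16 x -12.0 7.0 y 45.0 61.0
0 28 x -11.0 9.0 y -50.0 61.0
```

View pics/g.png

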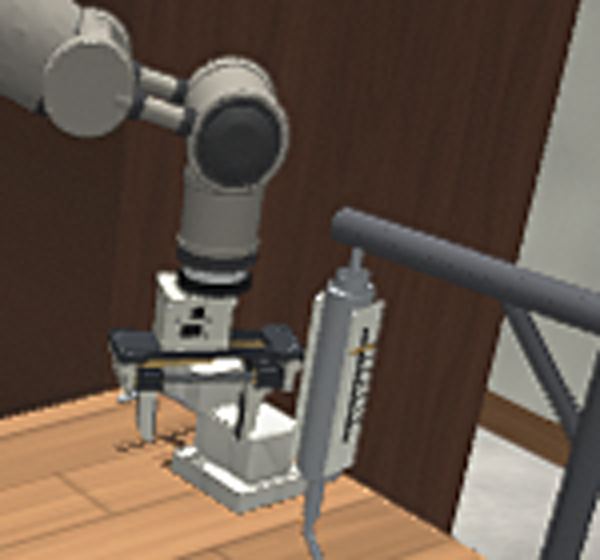

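```bash
python3 - <<'E'
from h import *
s=get_state(); q1=s["q"][0]; er=np.array([np.cos(q1),np.sin(q1),0]); el=np.array([-np.sin(q1),np.cos(q1),0])
for f in ("scC.npy","topC.npy"):
    A=np.load(f).reshape(-1,3); A=A-s["position"]
    T=np.c_[A@er,A@el,A[:,2]]; T=T[(abs(T[:,0])<110)&(abs(T[:,1])<110)&(T[:,2]>100)&(T[:,2]<480)]
    print(f)
    for z0 in range(100,480,20):
        q=T[(T[:,2]>=z0)&(T[:,2]<z0+20)]
        if len(q)>3: print(z0,len(q),"rad",np.percentile(q[:,0],[1,50,99]).round(),"lat",np.percentile(q[:,1],[1,50,99]).round())
# scale tube
S=np.load("scC.npy").reshape(-1,3)
for z0 in range(330,640,20):
    q=S[(abs(S[:,0]-600)<60)&(abs(S[:,1]-281)<60)&(S[:,2]>=z0)&(S[:,2]<z0+20)]
    if len(q): print(z0,len(q),q.min(0).round(),q.max(0).round())
E
```

```text
scC.npy
100 85 rad [-53. -18.  16.] lat [-33. -23.   3.]
120 79 rad [-54. -24.  18.] lat [-42. -24.  16.]
140 142 rad [-53. -18.  34.] lat [-45. -29.  28.]
160 76 rad [-39.  -6.  34.] lat [-43. -31.   0.]
180 106 rad [-40.  -6.  36.] lat [-46. -33.   1.]
200 104 rad [-39.  -4.  34.] lat [-42. -32.  -2.]
220 103 rad [-37.  -6.  35.] lat [-43. -32.  -6.]
240 73 rad [-40. -10.  34.] lat [-62. -33.   5.]
260 102 rad [-42.  -4.  36.] lat [-72. -63. -54.]
280 140 rad [-46.  -3.  43.] lat [-76. -67. -54.]
300 235 rad [-95. -28.  41.] lat [-74. -62.  45.]
320 362 rad [-108.  -25.   34.] lat [-72. -56.  51.]
340 76 rad [-110.  -10.   17.] lat [-69. -33.  53.]
360 10 rad [-108. -108. -104.] lat [-61.  -6.  50.]
topC.npy
100 117 rad [-53. -47.  16.] lat [-29. -20.  14.]
120 110 rad [-53. -48.  13.] lat [-41.  -9.  16.]
140 612 rad [-53. -35.  20.] lat [-41. -21.  31.]
160 76 rad [-40. -21.  25.] lat [-39. -30.  12.]
180 295 rad [-40. -22.  25.] lat [-39. -30.  12.]
200 223 rad [-38. -23.  17.] lat [-37. -29.   3.]
220 93 rad [-36. -30.  -7.] lat [-37. -23.  -5.]
240 33 rad [-41. -37.   1.] lat 
[... 202 characters left out ...]
[-63. -58. -43.]
340 75 rad [-110. -103.  -89.] lat [-60. -58. -47.]
360 56 rad [-110. -106. -101.] lat [-60. -56. -44.]
330 16 [598. 275. 330.] [612. 285. 349.]
350 20 [593. 273. 353.] [606. 286. 369.]
370 25 [593. 272. 370.] [607. 285. 389.]
390 59 [578. 263. 394.] [620. 297. 410.]
410 98 [579. 261. 410.] [621. 298. 430.]
430 96 [580. 261. 430.] [621. 302. 450.]
450 104 [579. 260. 450.] [621. 299. 470.]
470 105 [579. 260. 470.] [622. 299. 490.]
490 110 [579. 261. 490.] [622. 296. 510.]
510 112 [577. 261. 510.] [621. 298. 530.]
530 103 [582. 259. 530.] [620. 299. 550.]
550 40 [587. 267. 551.] [612. 294. 569.]
570 124 [580. 266. 570.] [659. 283. 590.]
590 95 [579. 267. 590.] [659. 294. 597.]
```

```bash
cat >> h.py <<'E'
def yaw():
    w,x,y,z=get_state()["tcp_rot"]; m=R.from_quat([x,y,z,w]).as_matrix(); return np.degrees(np.arctan2(m[1,0],m[0,0]))
def to(x,y,z,psi=None):
    s=get_state(); p=s["position"]; a=np.radians(yaw()); d=np.array([x,y,z])-p
    sp=0 if psi is None else -np.radians(psi-yaw())
    sp=(sp+np.pi)%(2*np.pi)-np.pi
    print("shift",np.round([d[0]*np.cos(a)+d[1]*np.sin(a), d[0]*np.sin(a)-d[1]*np.cos(a), -d[2]],1),"spin",round(sp,3),"len",np.linalg.norm(d).round())
CC=np.array([500.,-30.5]); CA=13.7
def car(x,y):
    a=np.radians(CA); return CC+np.array([x*np.cos(a)-y*np.sin(a),x*np.sin(a)+y*np.cos(a)])
def st():
    s=get_state(); print("t",round(s["clock"],2),"p",s["position"].round(1),"yaw",yaw().round(2),"F",s["force"].round(1),"T",s["torque"].round(2),"w",s["grip_width"].round(1),"q",s["q"].round(2))
def plugs():
    p,d,i=snap("top"); C=cloud(d,i); z=C[...,2]
    m=((z>20)&(z<36)&(d>0)&(C[...,0]>250)&(C[...,0]<480)&(abs(C[...,1])<400)).astype(np.uint8)
    n,l,s,ce=cv2.connectedComponentsWithStats(m)
    for k in range(1,n):
        if 30<s[k,4]<120:
            q=C[(l==k)&(z>26)]; print("plug",q.mean(0).round(1),len(q))
E
python3 -c "
from h import *
to(408,190,120,13.7); st()"
```

```text
shift [-284.2 -175.8  125.5] spin 2.451 len 357.0Traceback (most recent call last):
  File "<string>", line 3, in <module>
    to(408,190,120,13.7); st()
                          ~~^^
  File "h.py", line 34, in st
    s=get_state(); print("t",round(s["clock"],2),"p",s["position"].round(1),"yaw",yaw().round(2),"F",s["force"].round(1),"T",s["torque"].round(2),"w",s["grip_width"].round(1),"q",s["q"].round(2))
                                                                                                                                                      ^^^^^^^^^^^^^^^^^^^^^
AttributeError: 'float' object has no attribute 'round'
```

```bash
sed -i 's/s\["grip_width"\].round(1)/round(float(s["grip_width"]),1)/' h.py
```

Request:
{"name": "jog_arm", "arguments": {
  "motion": [
    {"xyz": [-284, -176, 125], "spin": 2.45},
    {"xyz": [-284, -176, 125], "spin": 2.45},
    {"xyz": [-284, -176, 125], "spin": 2.45},
    {"xyz": [-284, -176, 125], "spin": 2.45},
    {"xyz": [-284, -176, 125], "spin": 2.45},
    {"xyz": [-284, -176, 125], "spin": 2.45},
    {"xyz": [-284, -176, 125], "spin": 2.45},
    {"xyz": [-284, -176, 125], "spin": 2.45},
    {"xyz": [-284, -176, 125], "spin": 2.45},
    {"xyz": [-284, -176, 125], "spin": 2.45},
    {"xyz": [-284, -176, 125], "spin": 2.45},
    {"xyz": [-284, -176, 125], "spin": 2.45},
    {"xyz": [-284, -176, 125], "spin": 2.45},
    {"xyz": [-284, -176, 125], "spin": 2.45},
    {"xyz": [-284, -176, 125], "spin": 2.45}
  ],
  "gripper": -0.2
}}

```text
clock: 2.17
position: [407.9, 190.0, 120.7]
tcp_rot: [-0.0, 0.993, 0.121, 0.0]
force: [-0.0, 0.2, 0.1]
grip_width: 54.8
```

```bash
python3 -c "
from h import *
st(); p,d,i=snap('wrist','w1.png'); plugs()
C=cloud(d,i); m=(C[...,2]>27)&(C[...,2]<36)&(d>0)
n,l,s,ce=cv2.connectedComponentsWithStats(m.astype(np.uint8))
for k in range(1,n):
    if s[k,4]>60: print(ce[k].round(),s[k,4],C[l==k].mean(0).round(1),np.ptp(C[l==k],axis=0).round())
to(408,190,34,13.7)"
```

```text
t 2.17 p [407.9 190.  120.7] yaw 13.93 F [-0.   0.2  0.1] T [-0.06  0.12  0.  ] w 54.8 q [0.27 0.36 1.9  0.   0.88 1.59]
plug [ 409.1 -197.8   30.4] 59
plug [ 361.1 -291.6   30.5] 59
[463. 121.] 2051 [510.2  44.   31.6] [197.  49.   9.]
[495. 157.] 65 [494.    5.7  31.4] [ 7. 30.  8.]
[254. 199.] 732 [410.1 190.2  30.4] [27. 27.  5.]
[156. 203.] 728 [386.1 271.9  30.4] [27. 27.  6.]
[102. 235.] 444 [343.5 315.6  30.2] [19. 27.  5.]
shift [ 0.1  0.1 86.7] spin 0.003 len 87.0
```

View pics/w1.png

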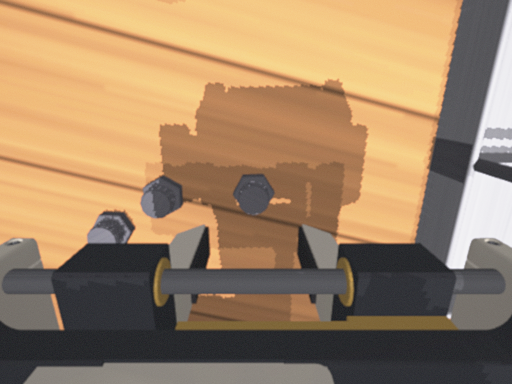

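The wrist view shows the plug under the gripper at pixel (254,195), with its neighbours at (162,197) and (110,230). I'm going down on it.

Request:
{"name": "jog_arm", "arguments": {
  "motion": [
    {"xyz": [2, 0, 45]},
    {"xyz": [2, 0, 75]},
    {"xyz": [2, 0, 86.5]},
    {"xyz": [2, 0, 86.5]},
    {"xyz": [2, 0, 86.5]}
  ]
}}

```text
schema error: expected keys xyz, spin
```

Request:
{"name": "jog_arm", "arguments": {
  "motion": [
    {"xyz": [0, 0, 0]},
    {"xyz": [0, 0, 0]},
    {"xyz": [0, 0, 0]},
    {"xyz": [0, 0, 0]},
    {"xyz": [0, 0, -30]},
    {"xyz": [0, 0, -80]},
    {"xyz": [0, 0, -120]},
    {"xyz": [0, 0, -120]}
  ],
  "gripper": 1
}}

```text
schema error: expected keys xyz, spin
```

```bash
python3 -c "
from h import *
st(); p,d,i=snap('wrist','w2.png'); snap('scene','s2.png',(140,0,460,360),1.6)
C=cloud(d,i); P=C[(d>0)]
r=P[(P[:,2]>43)&(P[:,2]<58)&(abs(P[:,0]-500)<190)&(abs(P[:,1]+30)<120)]; print(len(r),cv2.minAreaRect(r[:,:2].astype(np.float32)))
b=car(84,0); print(b); to(*b,155,CA)"
```

```text
t 2.27 p [407.9 190.  120.7] yaw 13.87 F [-0.6  0.  -0.3] T [-0.12  0.18  0.02] w 54.8 q [0.27 0.36 1.9  0.   0.88 1.59]
3472 ((472.84014892578125, 19.774681091308594), (250.63262939453125, 36.7410774230957), 13.798202514648438)
[581.61012608 -10.60559573]
shift [120.8 236.3 -34.3] spin 0.002 len 268.0
```

View pics/w2.png

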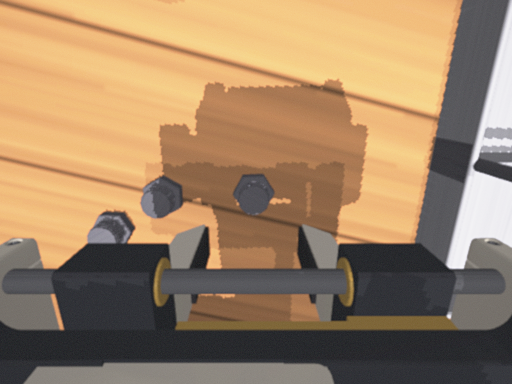

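Each row needs a spin key as well, so I'm sending the moves again with it.

Request:
{"name": "jog_arm", "arguments": {
  "motion": [
    {"xyz": [2, 0, 45], "spin": 0},
    {"xyz": [2, 0, 75], "spin": 0},
    {"xyz": [2, 0, 86.5], "spin": 0},
    {"xyz": [2, 0, 86.5], "spin": 0},
    {"xyz": [2, 0, 86.5], "spin": 0}
  ]
}}

```text
clock: 3.0
position: [410.6, 190.7, 35.2]
tcp_rot: [-0.0, 0.993, 0.12, 0.001]
force: [-0.3, 0.3, 0.0]
grip_width: 55.1
```

Request:
{"name": "jog_arm", "arguments": {
  "motion": [
    {"xyz": [0, 0, 0], "spin": 0},
    {"xyz": [0, 0, 0], "spin": 0},
    {"xyz": [0, 0, 0], "spin": 0},
    {"xyz": [0, 0, 0], "spin": 0},
    {"xyz": [0, 0, -30], "spin": 0},
    {"xyz": [0, 0, -80], "spin": 0},
    {"xyz": [0, 0, -120], "spin": 0},
    {"xyz": [0, 0, -120], "spin": 0},
    {"xyz": [0, 0, -120], "spin": 0}
  ],
  "gripper": 1
}}

```text
clock: 4.12
position: [409.1, 190.3, 153.4]
tcp_rot: [0.0, 0.993, 0.12, -0.001]
force: [-0.7, -0.9, -1.4]
grip_width: 26.2
```

```bash
python3 -c "
from h import *
st(); p,d,i=snap('wrist','w3.png'); 
b=car(84,0); print(b); to(*b,155,CA)"
```

```text
t 4.12 p [409.1 190.3 153.4] yaw 13.74 F [-0.7 -0.9 -1.4] T [-0.07  0.18 -0.  ] w 26.2 q [0.27 0.32 1.85 0.   0.98 1.6 ]
[581.61012608 -10.60559573]
shift [120.1 236.1  -2. ] spin 0.001 len 265.0
```

View pics/w3.png

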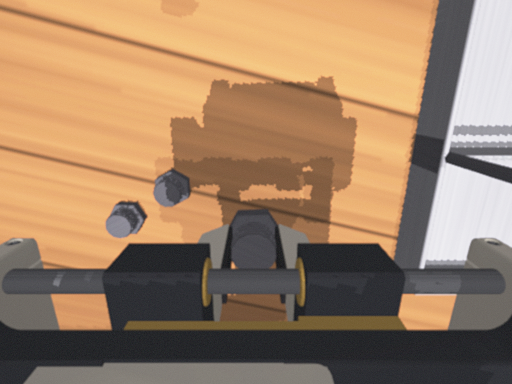

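Request:
{"name": "jog_arm", "arguments": {
  "motion": [
    {"xyz": [60, 118, -20], "spin": 0},
    {"xyz": [120, 236, -20], "spin": 0},
    {"xyz": [120, 236, -20], "spin": 0},
    {"xyz": [120, 236, -20], "spin": 0},
    {"xyz": [120, 236, -20], "spin": 0},
    {"xyz": [120, 236, -20], "spin": 0},
    {"xyz": [120, 236, -20], "spin": 0}
  ]
}}

```text
clock: 5.05
position: [581.1, -8.9, 173.3]
tcp_rot: [-0.001, 0.993, 0.12, -0.001]
force: [-0.7, 0.2, -1.3]
grip_width: 26.1
```

```bash
python3 -c "
from h import *
st(); p,d,i=snap('wrist','w4.png'); C=cloud(d,i);np.save('w4.npy',C); P=C[d>0]
r=P[(P[:,2]>43)&(P[:,2]<56)]; T=r[:,:2]-CC; a=np.radians(CA); X=T@[np.cos(a),np.sin(a)]; Y=T@[-np.sin(a),np.cos(a)]
k=(X>100)&(X<170)&(abs(Y)<60); print('end wall x',np.percentile(X[k],[5,50,95]),k.sum())
k=(X>15)&(X<125)
for sg in (1,-1):
  kk=k&(sg*Y>50)&(sg*Y<90); print('side',sg,np.percentile(Y[kk],[5,50,95]) if kk.sum() else 0,kk.sum())
b=car(84,0); to(*b,39,CA)"
```

```text
t 5.05 p [581.1  -8.9 173.3] yaw 13.81 F [-0.7  0.2 -1.3] T [-0.05  0.13  0.03] w 26.1 q [-0.15  0.51  1.47  0.    1.17  1.18]
end wall x [139.15960744 141.73808779 143.69054717] 788
side 1 [66.48822391 67.98640674 71.38665755] 709
side -1 [-72.03908865 -68.63197781 -67.14651482] 717
shift [-1.000e-01  1.900e+00  1.347e+02] spin 0.002 len 135.0
```

View pics/w4.png

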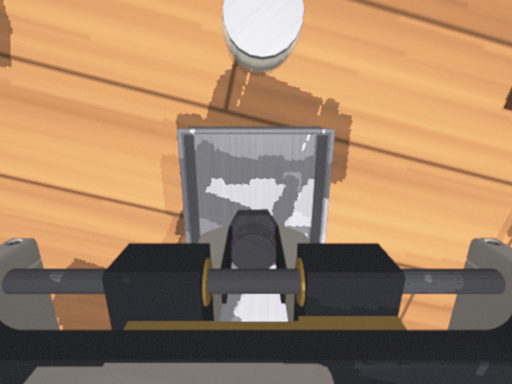

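Request:
{"name": "jog_arm", "arguments": {
  "motion": [
    {"xyz": [1, 2, 60], "spin": 0},
    {"xyz": [1, 2, 110], "spin": 0},
    {"xyz": [1, 2, 128], "spin": 0},
    {"xyz": [1, 2, 134], "spin": 0},
    {"xyz": [1, 2, 135], "spin": 0},
    {"xyz": [1, 2, 135], "spin": 0}
  ]
}}

```text
clock: 5.85
position: [584.6, -11.7, 40.5]
tcp_rot: [0.0, 0.993, 0.12, 0.001]
force: [-0.8, 0.4, -0.4]
grip_width: 26.0
```

Request:
{"name": "jog_arm", "arguments": {
  "motion": [
    {"xyz": [0, 0, 0], "spin": 0},
    {"xyz": [0, 0, 0], "spin": 0},
    {"xyz": [0, 0, 0], "spin": 0},
    {"xyz": [0, 0, -30], "spin": 0},
    {"xyz": [0, 0, -80], "spin": 0},
    {"xyz": [0, 0, -135], "spin": 0},
    {"xyz": [0, 0, -135], "spin": 0}
  ],
  "gripper": 0.22
}}

```text
clock: 6.72
position: [586.4, -12.3, 179.2]
tcp_rot: [0.001, 0.993, 0.12, 0.005]
force: [0.2, -0.4, -0.6]
grip_width: 35.6
```

```bash
python3 -c "
from h import *
st(); p,d,i=snap('wrist','w5.png'); plugs(); to(385,271.5,130,CA)"
```

```text
t 6.72 p [586.4 -12.3 179.2] yaw 13.74 F [ 0.2 -0.4 -0.6] T [-0.02  0.13  0.02] w 35.6 q [-0.15  0.51  1.46  0.    1.17  1.18]
plug [ 409.2 -197.8   30.4] 60
plug [383.3 272.2  30.9] 61
plug [ 361.3 -291.4   30.2] 61
plug [336.7 315.3  30.3] 65
shift [-125.8 -322.6   44.4] spin 0.001 len 349.0
```

View pics/w5.png

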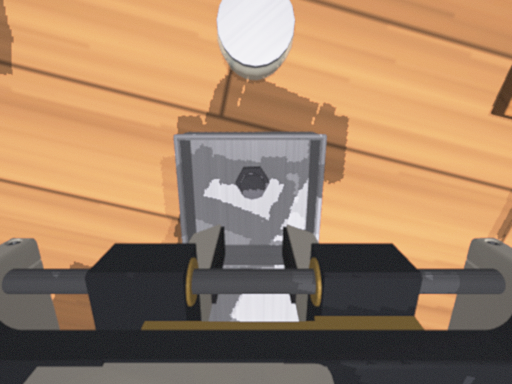

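Request:
{"name": "jog_arm", "arguments": {
  "motion": [
    {"xyz": [-60, -160, 0], "spin": 0},
    {"xyz": [-126, -322, 20], "spin": 0},
    {"xyz": [-126, -322, 50], "spin": 0},
    {"xyz": [-126, -322, 50], "spin": 0},
    {"xyz": [-126, -322, 50], "spin": 0},
    {"xyz": [-126, -322, 50], "spin": 0},
    {"xyz": [-126, -322, 50], "spin": 0},
    {"xyz": [-126, -322, 50], "spin": 0},
    {"xyz": [-126, -322, 50], "spin": 0},
    {"xyz": [-126, -322, 50], "spin": 0}
  ],
  "gripper": -0.2
}}

```text
clock: 8.07
position: [385.7, 270.2, 124.3]
tcp_rot: [-0.0, 0.993, 0.119, 0.0]
force: [-0.3, 0.5, 0.4]
grip_width: 55.2
```

```bash
cat >> h.py <<'E'
def wplugs(z0=27,z1=36):
    p,d,i=snap('wrist'); C=cloud(d,i); m=(C[...,2]>z0)&(C[...,2]<z1)&(d>0)
    n,l,s,ce=cv2.connectedComponentsWithStats(m.astype(np.uint8))
    for k in range(1,n):
        if 300<s[k,4]<1500: print('wplug',ce[k].round(),s[k,4],C[l==k].mean(0).round(1),np.ptp(C[l==k],axis=0).round())
E
python3 -c "
from h import *
st(); wplugs(); to(384.5,272,35,CA)"
```

```text
t 8.07 p [385.7 270.2 124.3] yaw 13.64 F [-0.3  0.5  0.4] T [-0.12  0.2  -0.01] w 55.2 q [ 0.45  0.39  1.84 -0.    0.92  1.78]
wplug [250. 199.] 709 [385.9 272.8  30.3] [27. 27.  6.]
shift [-0.6 -1.9 89.3] spin -0.001 len 89.0
```

Request:
{"name": "jog_arm", "arguments": {
  "motion": [
    {"xyz": [0, -2, 45], "spin": 0},
    {"xyz": [0, -2, 80], "spin": 0},
    {"xyz": [0, -2, 89], "spin": 0},
    {"xyz": [0, -2, 89], "spin": 0},
    {"xyz": [0, -2, 89], "spin": 0}
  ]
}}

```text
clock: 8.75
position: [385.5, 273.2, 36.5]
tcp_rot: [-0.0, 0.993, 0.12, 0.001]
force: [0.2, -0.5, 0.5]
grip_width: 55.0
```

Request:
{"name": "jog_arm", "arguments": {
  "motion": [
    {"xyz": [0, 0, 0], "spin": 0},
    {"xyz": [0, 0, 0], "spin": 0},
    {"xyz": [0, 0, 0], "spin": 0},
    {"xyz": [0, 0, 0], "spin": 0},
    {"xyz": [0, 0, -40], "spin": 0},
    {"xyz": [0, 0, -100], "spin": 0},
    {"xyz": [0, 0, -145], "spin": 0},
    {"xyz": [0, 0, -145], "spin": 0},
    {"xyz": [0, 0, -145], "spin": 0},
    {"xyz": [0, 0, -145], "spin": 0}
  ],
  "gripper": 1
}}

```text
clock: 10.0
position: [383.7, 272.4, 178.6]
tcp_rot: [0.001, 0.993, 0.12, -0.002]
force: [-0.5, 0.1, -1.2]
grip_width: 26.2
```

```bash
python3 -c "
from h import *
st(); b=car(55,-26); to(*b,180,CA)"
```

```text
t 10.0 p [383.7 272.4 178.6] yaw 13.74 F [-0.5  0.1 -1.2] T [-0.06  0.11 -0.08] w 26.2 q [0.45 0.32 1.77 0.   1.06 1.79]
shift [ 96.  347.9  -1.4] spin 0.001 len 361.0
```

Request:
{"name": "jog_arm", "arguments": {
  "motion": [
    {"xyz": [0, 60, -30], "spin": 0},
    {"xyz": [60, 180, -30], "spin": 0},
    {"xyz": [96, 348, -30], "spin": 0},
    {"xyz": [96, 348, -30], "spin": 0},
    {"xyz": [96, 348, -30], "spin": 0},
    {"xyz": [96, 348, -30], "spin": 0},
    {"xyz": [96, 348, -30], "spin": 0},
    {"xyz": [96, 348, -30], "spin": 0},
    {"xyz": [96, 348, -30], "spin": 0},
    {"xyz": [96, 348, -30], "spin": 0}
  ]
}}

```text
clock: 11.25
position: [560.1, -41.3, 210.3]
tcp_rot: [-0.0, 0.993, 0.12, -0.0]
force: [1.0, -0.6, 0.0]
grip_width: 26.0
```

```bash
python3 -c "
from h import *
st(); wplugs(30,37); b=car(55,-26); to(*b,40.5,CA)"
```

```text
t 11.25 p [560.1 -41.3 210.3] yaw 13.83 F [ 1.  -0.6  0. ] T [-0.09  0.16  0.02] w 26.0 q [-0.21  0.44  1.48  0.    1.23  1.12]
wplug [184. 181.] 320 [534.   34.8  33.6] [132.  91.   7.]
wplug [234. 150.] 461 [584.7 -12.4  33.3] [28. 27.  5.]
shift [ -0.9   1.2 169.9] spin 0.002 len 170.0
```

Request:
{"name": "jog_arm", "arguments": {
  "motion": [
    {"xyz": [0, 1, 60], "spin": 0},
    {"xyz": [0, 1, 120], "spin": 0},
    {"xyz": [0, 1, 155], "spin": 0},
    {"xyz": [0, 1, 167], "spin": 0},
    {"xyz": [0, 1, 170], "spin": 0},
    {"xyz": [0, 1, 170], "spin": 0},
    {"xyz": [0, 1, 170], "spin": 0}
  ]
}}

```text
clock: 12.18
position: [561.6, -43.5, 41.7]
tcp_rot: [0.0, 0.993, 0.12, 0.001]
force: [0.4, 0.6, -0.6]
grip_width: 26.0
```

Request:
{"name": "jog_arm", "arguments": {
  "motion": [
    {"xyz": [0, 0, 0], "spin": 0},
    {"xyz": [0, 0, 0], "spin": 0},
    {"xyz": [0, 0, 0], "spin": 0},
    {"xyz": [0, 0, -40], "spin": 0},
    {"xyz": [0, 0, -100], "spin": 0},
    {"xyz": [0, 0, -160], "spin": 0},
    {"xyz": [0, 0, -170], "spin": 0},
    {"xyz": [0, 0, -170], "spin": 0},
    {"xyz": [0, 0, -170], "spin": 0}
  ],
  "gripper": 0.25
}}

```text
clock: 13.3
position: [559.7, -43.2, 208.3]
tcp_rot: [-0.001, 0.993, 0.12, -0.002]
force: [0.0, -0.7, 0.2]
grip_width: 34.5
```

```bash
python3 -c "
from h import *
st(); p,d,i=snap('wrist','w6.png'); plugs(); to(337.5,315.5,130,CA)"
```

```text
t 13.3 p [559.7 -43.2 208.3] yaw 13.74 F [ 0.  -0.7  0.2] T [-0.03  0.19 -0.01] w 34.5 q [-0.21  0.44  1.48  0.    1.23  1.12]
plug [ 409.  -197.4   30.2] 58
plug [ 361.5 -291.7   30.6] 59
plug [337.  315.3  30.2] 64
shift [-130.9 -401.3   78.3] spin 0.001 len 429.0
```

View pics/w6.png

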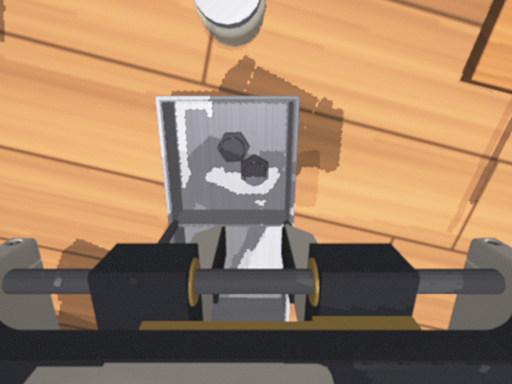

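Request:
{"name": "jog_arm", "arguments": {
  "motion": [
    {"xyz": [0, -60, 0], "spin": 0},
    {"xyz": [-60, -200, 0], "spin": 0},
    {"xyz": [-131, -401, 30], "spin": 0},
    {"xyz": [-131, -401, 80], "spin": 0},
    {"xyz": [-131, -401, 80], "spin": 0},
    {"xyz": [-131, -401, 80], "spin": 0},
    {"xyz": [-131, -401, 80], "spin": 0},
    {"xyz": [-131, -401, 80], "spin": 0},
    {"xyz": [-131, -401, 80], "spin": 0},
    {"xyz": [-131, -401, 80], "spin": 0},
    {"xyz": [-131, -401, 80], "spin": 0},
    {"xyz": [-131, -401, 80], "spin": 0}
  ],
  "gripper": -0.2
}}

```text
clock: 14.9
position: [338.8, 314.5, 130.4]
tcp_rot: [-0.0, 0.993, 0.119, 0.0]
force: [-0.2, 0.5, -0.1]
grip_width: 55.1
```

```bash
python3 -c "
from h import *
st(); wplugs(); to(338,315.8,36,CA)"
```

```text
t 14.9 p [338.8 314.5 130.4] yaw 13.65 F [-0.2  0.5 -0.1] T [-0.11  0.21 -0.02] w 55.1 q [ 0.58  0.37  1.85 -0.    0.92  1.91]
wplug [252. 197.] 682 [339.4 315.8  30.4] [28. 27.  5.]
shift [-0.4 -1.3 94.4] spin -0.001 len 94.0
```

Request:
{"name": "jog_arm", "arguments": {
  "motion": [
    {"xyz": [0, -1.5, 45], "spin": 0},
    {"xyz": [0, -1.5, 82], "spin": 0},
    {"xyz": [0, -1.5, 94], "spin": 0},
    {"xyz": [0, -1.5, 94], "spin": 0},
    {"xyz": [0, -1.5, 94], "spin": 0}
  ]
}}

```text
clock: 15.58
position: [338.6, 317.0, 37.4]
tcp_rot: [-0.001, 0.993, 0.12, 0.001]
force: [0.0, 0.6, 0.7]
grip_width: 55.5
```

Request:
{"name": "jog_arm", "arguments": {
  "motion": [
    {"xyz": [0, 0, 0], "spin": 0},
    {"xyz": [0, 0, 0], "spin": 0},
    {"xyz": [0, 0, 0], "spin": 0},
    {"xyz": [0, 0, 0], "spin": 0},
    {"xyz": [0, 0, -40], "spin": 0},
    {"xyz": [0, 0, -100], "spin": 0},
    {"xyz": [0, 0, -160], "spin": 0},
    {"xyz": [0, 0, -175], "spin": 0},
    {"xyz": [0, 0, -175], "spin": 0},
    {"xyz": [0, 0, -175], "spin": 0}
  ],
  "gripper": 1
}}

```text
clock: 16.82
position: [337.2, 316.1, 210.0]
tcp_rot: [0.001, 0.993, 0.12, -0.001]
force: [-0.3, -0.6, -1.8]
grip_width: 25.9
```

```bash
python3 -c "
from h import *
st(); b=car(54,27); to(*b,210,CA)"
```

```text
t 16.82 p [337.2 316.1 210. ] yaw 13.74 F [-0.3 -0.6 -1.8] T [-0.04  0.18  0.04] w 25.9 q [0.59 0.26 1.74 0.   1.14 1.92]
shift [129.9 348.4  -0. ] spin 0.001 len 372.0
```

Request:
{"name": "jog_arm", "arguments": {
  "motion": [
    {"xyz": [60, 120, 0], "spin": 0},
    {"xyz": [130, 348, 0], "spin": 0},
    {"xyz": [130, 348, 0], "spin": 0},
    {"xyz": [130, 348, 0], "spin": 0},
    {"xyz": [130, 348, 0], "spin": 0},
    {"xyz": [130, 348, 0], "spin": 0},
    {"xyz": [130, 348, 0], "spin": 0},
    {"xyz": [130, 348, 0], "spin": 0},
    {"xyz": [130, 348, 0], "spin": 0},
    {"xyz": [130, 348, 0], "spin": 0}
  ]
}}

```text
clock: 18.08
position: [546.3, 10.5, 211.2]
tcp_rot: [-0.0, 0.993, 0.12, -0.0]
force: [-0.8, 0.4, -0.6]
grip_width: 25.7
```

```bash
python3 -c "
from h import *
st(); wplugs(30,37); b=car(54,27); to(*b,41,CA)"
```

```text
t 18.07 p [546.3  10.5 211.2] yaw 13.84 F [-0.8  0.4 -0.6] T [-0.05  0.17  0.05] w 25.7 q [-0.12  0.41  1.52  0.    1.21  1.21]
wplug [324. 180.] 337 [559.9 -71.3  33.6] [148.  67.   7.]
wplug [280. 149.] 459 [584.6 -11.9  33.4] [28. 27.  6.]
wplug [301. 173.] 418 [562.8 -43.3  33.4] [27. 27.  5.]
shift [ -0.8   1.7 170.4] spin 0.002 len 170.0
```

Request:
{"name": "jog_arm", "arguments": {
  "motion": [
    {"xyz": [-0.5, 1.5, 60], "spin": 0},
    {"xyz": [-0.5, 1.5, 120], "spin": 0},
    {"xyz": [-0.5, 1.5, 155], "spin": 0},
    {"xyz": [-0.5, 1.5, 167], "spin": 0},
    {"xyz": [-0.5, 1.5, 170.5], "spin": 0},
    {"xyz": [-0.5, 1.5, 170.5], "spin": 0},
    {"xyz": [-0.5, 1.5, 170.5], "spin": 0}
  ]
}}

```text
clock: 19.0
position: [547.5, 7.7, 42.1]
tcp_rot: [0.0, 0.993, 0.12, 0.001]
force: [-0.1, 0.4, -0.3]
grip_width: 25.8
```

Request:
{"name": "jog_arm", "arguments": {
  "motion": [
    {"xyz": [0, 0, 0], "spin": 0},
    {"xyz": [0, 0, 0], "spin": 0},
    {"xyz": [0, 0, 0], "spin": 0},
    {"xyz": [0, 0, -40], "spin": 0},
    {"xyz": [0, 0, -100], "spin": 0},
    {"xyz": [0, 0, -160], "spin": 0},
    {"xyz": [0, 0, -170], "spin": 0},
    {"xyz": [0, 0, -170], "spin": 0},
    {"xyz": [0, 0, -170], "spin": 0}
  ],
  "gripper": 0.25
}}

```text
clock: 20.12
position: [545.7, 7.9, 208.8]
tcp_rot: [-0.0, 0.993, 0.12, -0.002]
force: [0.1, -0.1, 0.1]
grip_width: 34.7
```

```bash
python3 -c "
from h import *
st(); p,d,i=snap('wrist','w7.png'); wplugs(30,37); plugs(); to(409,-197.8,130,CA+180)"
```

```text
t 20.12 p [545.7   7.9 208.8] yaw 13.74 F [ 0.1 -0.1  0.1] T [-0.09  0.13  0.03] w 34.7 q [-0.13  0.41  1.52  0.    1.21  1.2 ]
wplug [302. 188.] 455 [543.1 -50.6  33.5] [163. 134.   7.]
wplug [279. 148.] 467 [584.5 -12.2  33.3] [27. 27.  6.]
wplug [300. 172.] 428 [562.7 -43.3  33.3] [27. 27.  5.]
wplug [254. 174.] 425 [548.7   7.5  33.3] [27. 27.  5.]
plug [ 409.5 -197.5   30.6] 59
plug [ 361.3 -291.6   30.6] 59
shift [-181.9  167.2   79.1] spin -3.141 len 259.0
```

View pics/w7.png

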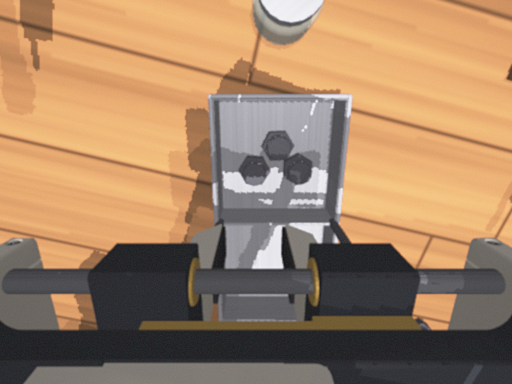

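Request:
{"name": "jog_arm", "arguments": {
  "motion": [
    {"xyz": [-182, 167, 0], "spin": -3.14},
    {"xyz": [-182, 167, 0], "spin": -3.14},
    {"xyz": [-182, 167, 0], "spin": -3.14},
    {"xyz": [-182, 167, 0], "spin": -3.14},
    {"xyz": [-182, 167, 0], "spin": -3.14},
    {"xyz": [-182, 167, 0], "spin": -3.14},
    {"xyz": [-182, 167, 0], "spin": -3.14},
    {"xyz": [-182, 167, 0], "spin": -3.14},
    {"xyz": [-182, 167, 0], "spin": -3.14},
    {"xyz": [-182, 167, 40], "spin": -3.14},
    {"xyz": [-182, 167, 80], "spin": -3.14},
    {"xyz": [-182, 167, 80], "spin": -3.14},
    {"xyz": [-182, 167, 80], "spin": -3.14},
    {"xyz": [-182, 167, 80], "spin": -3.14},
    {"xyz": [-182, 167, 80], "spin": -3.14},
    {"xyz": [-182, 167, 80], "spin": -3.14},
    {"xyz": [-182, 167, 80], "spin": -3.14},
    {"xyz": [-182, 167, 80], "spin": -3.14},
    {"xyz": [-182, 167, 80], "spin": -3.14}
  ],
  "gripper": -0.2
}}

```text
clock: 22.65
position: [409.2, -197.5, 130.1]
tcp_rot: [-0.0, -0.119, 0.993, 0.0]
force: [0.4, -0.3, 1.0]
grip_width: 55.1
```

```bash
python3 -c "
from h import *
st(); wplugs(); plugs(); to(409,-197.6,36,CA+180)"
```

```text
t 22.65 p [ 409.2 -197.5  130.1] yaw -166.38 F [ 0.4 -0.3  1. ] T [ 0.04  0.02 -0.02] w 55.1 q [-0.62  0.35  1.87  0.    0.92 -2.43]
wplug [156. 118.] 884 [ 360.8 -291.6   30.5] [28. 27.  6.]
wplug [252. 196.] 686 [ 408.7 -198.6   30.5] [27. 27.  5.]
wplug [393. 190.] 587 [373.7 -78.5  31.8] [ 79. 136.   9.]
wplug [478. 219.] 426 [381.8   9.7  31.1] [76. 20.  9.]
shift [ 0.3  0.1 94.3] spin -0.002 len 94.0
```

Request:
{"name": "jog_arm", "arguments": {
  "motion": [
    {"xyz": [-0.5, 0.5, 45], "spin": 0},
    {"xyz": [-0.5, 0.5, 82], "spin": 0},
    {"xyz": [-0.5, 0.5, 94], "spin": 0},
    {"xyz": [-0.5, 0.5, 94], "spin": 0},
    {"xyz": [-0.5, 0.5, 94], "spin": 0}
  ]
}}

```text
clock: 23.38
position: [410.6, -197.6, 37.8]
tcp_rot: [0.001, -0.119, 0.993, -0.001]
force: [-0.3, -0.3, 0.3]
grip_width: 54.9
```

Request:
{"name": "jog_arm", "arguments": {
  "motion": [
    {"xyz": [0, 0, 0], "spin": 0},
    {"xyz": [0, 0, 0], "spin": 0},
    {"xyz": [0, 0, 0], "spin": 0},
    {"xyz": [0, 0, 0], "spin": 0},
    {"xyz": [0, 0, -40], "spin": 0},
    {"xyz": [0, 0, -100], "spin": 0},
    {"xyz": [0, 0, -160], "spin": 0},
    {"xyz": [0, 0, -175], "spin": 0},
    {"xyz": [0, 0, -175], "spin": 0},
    {"xyz": [0, 0, -175], "spin": 0}
  ],
  "gripper": 1
}}

```text
clock: 24.62
position: [409.2, -196.6, 210.4]
tcp_rot: [-0.001, -0.119, 0.993, 0.001]
force: [0.4, 0.4, -1.9]
grip_width: 26.0
```

```bash
sed -i 's/CC=np.array.*/CC=np.array([501.2,-30.3]); CA=13.7/' h.py; python3 -c "
from h import *
st(); b=car(-108,-27); to(*b,210,CA+180)
T=np.array([[584.5,-12.2],[562.7,-43.3],[548.7,7.5]])-CC-1.25*np.array([.97,.24]); a=np.radians(CA)
print(np.c_[T@[np.cos(a),np.sin(a)],T@[-np.sin(a),np.cos(a)]])"
```

```text
t 24.62 p [ 409.2 -196.6  210.4] yaw -166.35 F [ 0.4  0.4 -1.9] T [ 0.05 -0.    0.02] w 26.0 q [-0.62  0.25  1.76  0.    1.13 -2.43]
shift [-20.7 112.8   0.4] spin -0.001 len 115.0
[[ 83.96775739  -2.14787698]
 [ 55.42232023 -27.19998303]
 [ 53.85201037  25.47044631]]
```

Request:
{"name": "jog_arm", "arguments": {
  "motion": [
    {"xyz": [-20.5, 112.5, 0], "spin": 0},
    {"xyz": [-20.5, 112.5, 0], "spin": 0},
    {"xyz": [-20.5, 112.5, 0], "spin": 0},
    {"xyz": [-20.5, 112.5, 0], "spin": 0},
    {"xyz": [-20.5, 112.5, 0], "spin": 0},
    {"xyz": [-20.5, 112.5, 0], "spin": 0}
  ]
}}

```text
clock: 25.38
position: [403.2, -83.7, 211.4]
tcp_rot: [-0.0, -0.118, 0.993, 0.0]
force: [0.0, 0.4, -0.7]
grip_width: 25.7
```

```bash
python3 -c "
from h import *
st(); p,d,i=snap('wrist','w8.png'); C=cloud(d,i); P=C[d>0]
r=P[(P[:,2]>43)&(P[:,2]<56)]; T=r[:,:2]-CC; a=np.radians(CA); X=T@[np.cos(a),np.sin(a)]; Y=T@[-np.sin(a),np.cos(a)]
k=(X<-100)&(X>-170)&(abs(Y)<60); print('end wall x',np.percentile(X[k],[5,50,95]),k.sum())
k=(X<-15)&(X>-125)
for sg in (1,-1):
  kk=k&(sg*Y>50)&(sg*Y<90); print('side',sg,np.percentile(Y[kk],[5,50,95]) if kk.sum() else 0,kk.sum())
b=car(-108.5,-26); to(*b,41,CA+180)"
```

```text
t 25.38 p [403.2 -83.7 211.4] yaw -166.44 F [ 0.   0.4 -0.7] T [0.03 0.05 0.02] w 25.7 q [-0.39  0.17  1.86  0.    1.11 -2.2 ]
end wall x [-142.57236072 -140.3659617  -137.70148766] 590
side 1 [67.03011394 68.35550104 71.89283043] 552
side -1 [-71.69408092 -68.70334073 -66.68408493] 360
shift [  0.7   2.6 170.5] spin -0.002 len 171.0
```

Request:
{"name": "jog_arm", "arguments": {
  "motion": [
    {"xyz": [0.5, 2.5, 60], "spin": 0},
    {"xyz": [0.5, 2.5, 120], "spin": 0},
    {"xyz": [0.5, 2.5, 155], "spin": 0},
    {"xyz": [0.5, 2.5, 167], "spin": 0},
    {"xyz": [0.5, 2.5, 170.5], "spin": 0},
    {"xyz": [0.5, 2.5, 170.5], "spin": 0},
    {"xyz": [0.5, 2.5, 170.5], "spin": 0}
  ]
}}

```text
clock: 26.3
position: [402.9, -80.9, 42.2]
tcp_rot: [0.001, -0.119, 0.993, -0.001]
force: [-0.8, -0.5, -0.3]
grip_width: 26.0
```

Request:
{"name": "jog_arm", "arguments": {
  "motion": [
    {"xyz": [0, 0, 0], "spin": 0},
    {"xyz": [0, 0, 0], "spin": 0},
    {"xyz": [0, 0, 0], "spin": 0},
    {"xyz": [0, 0, -40], "spin": 0},
    {"xyz": [0, 0, -100], "spin": 0},
    {"xyz": [0, 0, -160], "spin": 0},
    {"xyz": [0, 0, -170], "spin": 0},
    {"xyz": [0, 0, -170], "spin": 0},
    {"xyz": [0, 0, -170], "spin": 0}
  ],
  "gripper": 0.25
}}

```text
clock: 27.42
position: [401.2, -80.2, 209.6]
tcp_rot: [-0.001, -0.119, 0.993, 0.001]
force: [0.3, -0.1, -0.5]
grip_width: 34.1
```

```bash
python3 -c "
from h import *
st(); wplugs(30,37); plugs(); to(361.9,-291.5,130,CA+180)"
```

```text
t 27.43 p [401.2 -80.2 209.6] yaw -166.35 F [ 0.3 -0.1 -0.5] T [ 0.05  0.02 -0.01] w 34.1 q [-0.39  0.17  1.87  0.    1.1  -2.19]
wplug [70. 95.] 395 [ 361.4 -291.5   30.9] [25. 26.  3.]
wplug [252. 176.] 425 [401.6 -80.9  33.5] [27. 27.  5.]
plug [ 361.3 -291.2   30.2] 61
shift [  88.2 -195.9   79.7] spin -0.001 len 229.0
```

Request:
{"name": "jog_arm", "arguments": {
  "motion": [
    {"xyz": [88, -196, 0], "spin": 0},
    {"xyz": [88, -196, 30], "spin": 0},
    {"xyz": [88, -196, 80], "spin": 0},
    {"xyz": [88, -196, 80], "spin": 0},
    {"xyz": [88, -196, 80], "spin": 0},
    {"xyz": [88, -196, 80], "spin": 0},
    {"xyz": [88, -196, 80], "spin": 0},
    {"xyz": [88, -196, 80], "spin": 0}
  ],
  "gripper": -0.2
}}

```text
clock: 28.52
position: [363.5, -291.2, 132.0]
tcp_rot: [0.0, -0.12, 0.993, -0.001]
force: [-0.4, 0.1, 0.3]
grip_width: 54.8
```

```bash
python3 -c "
from h import *
st(); wplugs(); to(361.9,-291.5,36,CA+180)"
```

```text
t 28.52 p [ 363.5 -291.2  132. ] yaw -166.27 F [-0.4  0.1  0.3] T [ 0.05  0.04 -0.05] w 54.8 q [-0.84  0.37  1.84  0.    0.93 -2.65]
wplug [253. 193.] 685 [ 360.4 -292.6   30.5] [28. 27.  5.]
shift [ 1.5  0.2 95.9] spin 0.0 len 96.0
```

Request:
{"name": "jog_arm", "arguments": {
  "motion": [
    {"xyz": [2, 0.5, 45], "spin": 0},
    {"xyz": [2, 0.5, 82], "spin": 0},
    {"xyz": [2, 0.5, 95], "spin": 0},
    {"xyz": [2, 0.5, 95], "spin": 0},
    {"xyz": [2, 0.5, 95], "spin": 0}
  ]
}}

```text
clock: 29.2
position: [361.6, -292.5, 37.4]
tcp_rot: [0.001, -0.119, 0.993, -0.001]
force: [-0.2, -0.6, -0.3]
grip_width: 55.0
```

Request:
{"name": "jog_arm", "arguments": {
  "motion": [
    {"xyz": [0, 0, 0], "spin": 0},
    {"xyz": [0, 0, 0], "spin": 0},
    {"xyz": [0, 0, 0], "spin": 0},
    {"xyz": [0, 0, 0], "spin": 0},
    {"xyz": [0, 0, -40], "spin": 0},
    {"xyz": [0, 0, -100], "spin": 0},
    {"xyz": [0, 0, -160], "spin": 0},
    {"xyz": [0, 0, -175], "spin": 0},
    {"xyz": [0, 0, -175], "spin": 0},
    {"xyz": [0, 0, -175], "spin": 0}
  ],
  "gripper": 1
}}

```text
clock: 30.45
position: [360.3, -291.2, 209.9]
tcp_rot: [-0.001, -0.119, 0.993, 0.001]
force: [-0.3, 0.6, -1.2]
grip_width: 26.1
```

```bash
python3 -c "
from h import *
st(); b=car(-85,28); to(*b,210,CA+180)"
```

```text
t 30.45 p [ 360.3 -291.2  209.9] yaw -166.35 F [-0.3  0.6 -1.2] T [ 0.03  0.02 -0.03] w 26.1 q [-0.85  0.27  1.74  0.    1.14 -2.65]
shift [-1.135e+02  2.482e+02 -1.000e-01] spin -0.001 len 273.0
```

Request:
{"name": "jog_arm", "arguments": {
  "motion": [
    {"xyz": [-113.5, 248, 0], "spin": 0},
    {"xyz": [-113.5, 248, 0], "spin": 0},
    {"xyz": [-113.5, 248, 0], "spin": 0},
    {"xyz": [-113.5, 248, 0], "spin": 0},
    {"xyz": [-113.5, 248, 0], "spin": 0},
    {"xyz": [-113.5, 248, 0], "spin": 0},
    {"xyz": [-113.5, 248, 0], "spin": 0},
    {"xyz": [-113.5, 248, 0], "spin": 0}
  ]
}}

```text
clock: 31.45
position: [412.4, -25.0, 210.8]
tcp_rot: [-0.0, -0.118, 0.993, 0.0]
force: [0.8, -0.6, -0.5]
grip_width: 25.9
```

```bash
python3 -c "
from h import *
st(); wplugs(30,37); b=car(-85,28); to(*b,41,CA+180)"
```

```text
t 31.45 p [412.4 -25.  210.8] yaw -166.45 F [ 0.8 -0.6 -0.5] T [ 0.02  0.05 -0.02] w 25.9 q [-0.25  0.17  1.86 -0.    1.11 -2.05]
wplug [208. 155.] 448 [401.6 -80.3  33.5] [27. 27.  5.]
shift [  0.    1.8 169.9] spin -0.003 len 170.0
```

Request:
{"name": "jog_arm", "arguments": {
  "motion": [
    {"xyz": [0, 1.8, 60], "spin": 0},
    {"xyz": [0, 1.8, 120], "spin": 0},
    {"xyz": [0, 1.8, 155], "spin": 0},
    {"xyz": [0, 1.8, 167], "spin": 0},
    {"xyz": [0, 1.8, 170], "spin": 0},
    {"xyz": [0, 1.8, 170], "spin": 0},
    {"xyz": [0, 1.8, 170], "spin": 0}
  ]
}}

```text
clock: 32.38
position: [413.0, -22.5, 42.3]
tcp_rot: [0.001, -0.119, 0.993, -0.0]
force: [-0.2, -0.2, -1.0]
grip_width: 25.6
```

Request:
{"name": "jog_arm", "arguments": {
  "motion": [
    {"xyz": [0, 0, 0], "spin": 0},
    {"xyz": [0, 0, 0], "spin": 0},
    {"xyz": [0, 0, 0], "spin": 0},
    {"xyz": [0, 0, -40], "spin": 0},
    {"xyz": [0, 0, -100], "spin": 0},
    {"xyz": [0, 0, -160], "spin": 0},
    {"xyz": [0, 0, -170], "spin": 0},
    {"xyz": [0, 0, -170], "spin": 0},
    {"xyz": [0, 0, -170], "spin": 0},
    {"xyz": [0, 0, -170], "spin": 0}
  ],
  "gripper": 0.25
}}

```text
clock: 33.62
position: [411.5, -22.1, 209.7]
tcp_rot: [-0.002, -0.119, 0.993, 0.001]
force: [-0.1, -0.3, -0.3]
grip_width: 34.6
```

```bash
python3 -c "
from h import *
st(); p,d,i=snap('wrist','w9.png'); wplugs(30,37); plugs(); snap('scene','s9.png',(90,60,410,300),2)
T=np.array([[584.5,-12.2],[562.7,-43.3],[548.7,7.5]])-CC-1.25*np.array([.97,.24]); a=np.radians(CA)
"
```

```text
t 33.62 p [411.5 -22.1 209.7] yaw -166.35 F [-0.1 -0.3 -0.3] T [0.05 0.04 0.01] w 34.6 q [-0.24  0.17  1.86  0.    1.11 -2.05]
wplug [205. 156.] 454 [401.7 -80.4  33.4] [27. 27.  6.]
wplug [253. 176.] 425 [412.5 -22.2  33.5] [27. 27.  6.]
```

View pics/s9.png

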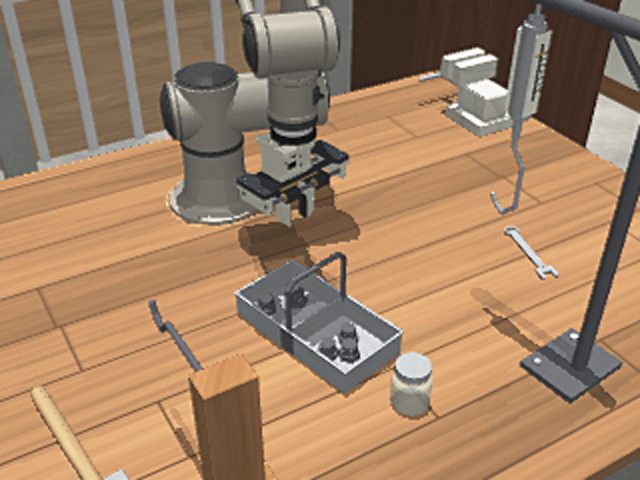

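```bash
python3 - <<'E'
from h import *
from cell import *
for n in ("top","scene"):
    p,d,i=snap(n); C=cloud(d,i); P=C[d>0]
    k=(P[:,0]>560)&(P[:,0]<640)&(P[:,1]>255)&(P[:,1]<310)&(P[:,2]>205)&(P[:,2]<392); q=P[k]
    f=cv2.fitLine(q[:,:2].astype(np.float32),cv2.DIST_HUBER,0,.01,.01).ravel(); print(n,len(q),"yaw",np.degrees(np.arctan2(f[1],f[0])),f)
    for z0 in range(205,392,11):
        r=q[(q[:,2]>=z0)&(q[:,2]<z0+11)]
        if len(r): print(z0,len(r),r.mean(0).round(1),r[:,0].min().round(),r[:,0].max().round())
    k=(abs(P[:,0]-600)<40)&(abs(P[:,1]-281)<40)&(P[:,2]>420)&(P[:,2]<530); t=P[k]; print("tube",t.mean(0),t.min(0),t.max(0))
    k=(P[:,0]>780)&(P[:,0]<840)&(abs(P[:,1]-297)<40)&(P[:,2]>100)&(P[:,2]<500); t=P[k]; print("post",t.mean(0),t.min(0),t.max(0))
    k=(P[:,0]>600)&(P[:,0]<840)&(abs(P[:,1]-290)<50)&(P[:,2]>575)&(P[:,2]<620); t=P[k]; 
    if len(t)>20:
        f=cv2.fitLine(t[:,:2].astype(np.float32),cv2.DIST_HUBER,0,.01,.01).ravel(); print("arm",np.degrees(np.arctan2(f[1],f[0])),f)
    k=(P[:,0]>540)&(P[:,0]<750)&(abs(P[:,1]+328)<30)&(P[:,2]>205)&(P[:,2]<270); q=P[k]
    f=cv2.fitLine(q[:,:2].astype(np.float32),cv2.DIST_HUBER,0,.01,.01).ravel(); print("ROD",n,len(q),"yaw",np.degrees(np.arctan2(f[1],f[0])),f)
    for x0 in range(540,660,8):
        r=q[(q[:,0]>=x0)&(q[:,0]<x0+8)]
        if len(r): print(x0,len(r),r.mean(0).round(1),"ztop",r[:,2].max().round(1))
snap("scene","s10.png",(310,60,440,190),5)
E
```

```text
top 132 yaw 6.067534 [9.94397998e-01 1.05700634e-01 6.05349854e+02 2.82007416e+02]
216 27 [594.4 281.7 222.7] 583.0 605.0
227 25 [600.7 282.2 232.8] 574.0 618.0
238 12 [590.2 281.4 241.8] 567.0 620.0
249 3 [618.5 283.8 253.1] 617.0 621.0
260 8 [619.1 283.4 265.4] 617.0 623.0
271 6 [619.8 283.7 277.7] 617.0 623.0
282 3 [618.  283.9 289. ] 617.0 619.0
293 8 [619.7 283.5 299.8] 617.0 624.0
304 3 [620.3 283.7 311. ] 617.0 623.0
315 9 [617.8 283.5 321.4] 611.0 622.0
326 10 [610.6 282.8 330.7] 604.0 616.0
337 7 [601.4 281.2 341.6] 594.0 608.0
348 3 [595.9 280.1 349.5] 593.0 599.0
359 6 [594.4 277.1 365.2] 591.0 599.0
370 2 [592.2 277.7 370.9] 591.0 593.0
tube [590.64732553 272.86798942 479.67080267] [573.59233423 264.43146431 420.11826998] [620.51992949 296.75005735 529.99072441]
post [802.26670295 303.48638923 341.86064889] [795.41192009 295.9145939  100.59032224] [817.93645089 320.20264031 499.41357948]
arm 7.1003475 [9.92331207e-01 1.23607494e-01 7.03337891e+02 2.92013550e+02]
ROD top 309 yaw 0.83244926 [ 9.9989444e-01  1.4528470e-02  6.4886780e+02 -3.2591098e+02]
548 8 [ 553.5 -327.9  
[... 1524 characters left out ...]
4 499.7594002 ]
arm 7.1892962 [9.9213809e-01 1.2514788e-01 7.2014832e+02 2.8712244e+02]
ROD scene 178 yaw 0.9413982 [ 9.9986500e-01  1.6429760e-02  6.3588477e+02 -3.3169675e+02]
548 2 [ 554.3 -333.7  240.9] ztop 242.8
556 17 [ 560.5 -332.   238.6] ztop 245.6
564 14 [ 567.4 -331.8  227.7] ztop 233.4
572 14 [ 575.9 -332.   220.7] ztop 225.2
580 6 [ 584.  -333.4  213.4] ztop 218.8
596 5 [ 598.4 -334.7  225.2] ztop 229.0
604 4 [ 607.1 -334.7  236.4] ztop 242.4
612 7 [ 616.9 -331.9  248.8] ztop 252.1
620 7 [ 624.1 -331.4  249.2] ztop 250.4
628 9 [ 631.9 -330.8  249.4] ztop 253.8
636 7 [ 640.4 -331.8  249.9] ztop 252.3
644 9 [ 647.1 -331.3  248.5] ztop 252.1
652 8 [ 655.9 -331.1  249.2] ztop 250.9
```

View pics/s10.png

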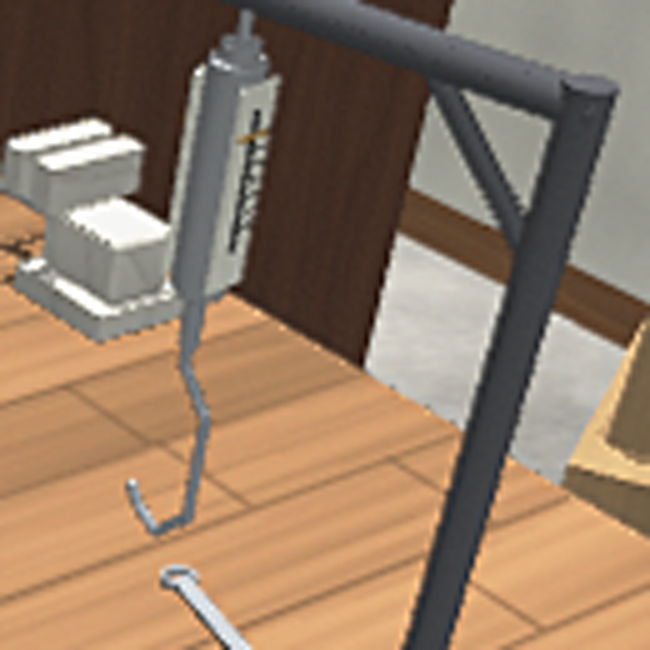

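```bash
python3 -c "
from h import *
st(); b=car(-73,-68.5); print(b); to(*b,210,CA+180)"
```

```text
t 33.98 p [412.2 -22.3 211.1] yaw -166.35 F [ 0.3  0.7 -0.2] T [ 0.08 -0.01 -0.06] w 34.2 q [-0.24  0.17  1.86  0.    1.11 -2.05]
[ 446.50032725 -114.14029938]
shift [-11.7 -97.3   1.1] spin -0.001 len 98.0
```

Request:
{"name": "jog_arm", "arguments": {
  "motion": [
    {"xyz": [-11.7, -97.3, 0], "spin": 0},
    {"xyz": [-11.7, -97.3, 0], "spin": 0},
    {"xyz": [-11.7, -97.3, 0], "spin": 0},
    {"xyz": [-11.7, -97.3, 50], "spin": 0},
    {"xyz": [-11.7, -97.3, 100], "spin": 0},
    {"xyz": [-11.7, -97.3, 120], "spin": 0},
    {"xyz": [-11.7, -97.3, 120], "spin": 0},
    {"xyz": [-11.7, -97.3, 120], "spin": 0},
    {"xyz": [-11.7, -97.3, 120], "spin": 0}
  ],
  "gripper": 0.35
}}

```text
clock: 35.1
position: [447.2, -114.2, 92.4]
tcp_rot: [0.001, -0.119, 0.993, -0.001]
force: [0.2, -0.1, 0.4]
grip_width: 29.9
```

```bash
python3 -c "
from h import *
st(); p,d,i=snap('wrist','w11.png'); b=car(-73,-68.5);to(*b,27,CA+180)
C=cloud(d,i); P=C[d>0]
r=P[(P[:,2]>43)&(P[:,2]<56)]; T=r[:,:2]-CC; a=np.radians(CA); X=T@[np.cos(a),np.sin(a)]; Y=T@[-np.sin(a),np.cos(a)]
k=(X<-85)&(X>-125)&(Y<-50)&(Y>-90); print(np.percentile(Y[k],[2,50,98]),k.sum())
"
```

```text
t 35.1 p [ 447.2 -114.2   92.4] yaw -166.34 F [ 0.2 -0.1  0.4] T [0.04 0.02 0.03] w 29.9 q [-0.42  0.42  1.9   0.    0.82 -2.23]
shift [ 0.6  0.2 65.3] spin -0.001 len 65.0
[-72.28965655 -70.15053231 -67.52910291] 458
```

View pics/w11.png

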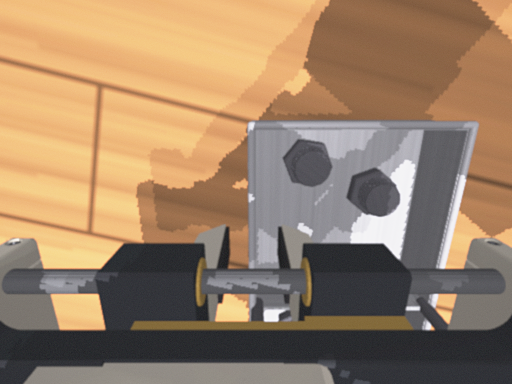

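Request:
{"name": "jog_arm", "arguments": {
  "motion": [
    {"xyz": [0.5, 1, 35], "spin": 0},
    {"xyz": [0.5, 1, 57], "spin": 0},
    {"xyz": [0.5, 1, 65], "spin": 0},
    {"xyz": [0.5, 1, 65], "spin": 0},
    {"xyz": [0.5, 1, 65], "spin": 0}
  ]
}}

```text
clock: 35.78
position: [446.4, -113.5, 27.1]
tcp_rot: [0.001, -0.119, 0.993, -0.0]
force: [-0.2, -0.6, 0.6]
grip_width: 30.0
```

Request:
{"name": "jog_arm", "arguments": {
  "motion": [
    {"xyz": [0, 0, 0], "spin": 0},
    {"xyz": [0, 0, 0], "spin": 0},
    {"xyz": [0, 0, 0], "spin": 0},
    {"xyz": [0, 0, 0], "spin": 0},
    {"xyz": [0, 0, 0], "spin": 0}
  ],
  "gripper": 1
}}

```text
clock: 36.4
position: [446.0, -113.5, 26.4]
tcp_rot: [0.0, -0.119, 0.993, -0.0]
force: [-1.3, -1.4, 4.6]
grip_width: 2.8
```

```bash
cat >> h.py <<'E'
def carplane(fn=None):
    # fit plane/pose of carrier from top+scene: rim+bar points via colour-free approach: floor/rim plane from scene cloud near expected
    pass
E
python3 -c "
from h import *
st(); snap('scene','s12.png',(150,150,350,290),3)"
```

```text
t 36.4 p [ 446.  -113.5   26.4] yaw -166.35 F [-1.3 -1.4  4.6] T [-0.12  0.11 -0.03] w 2.8 q [-0.42  0.54  1.95 -0.    0.65 -2.22]
```

View pics/s12.png

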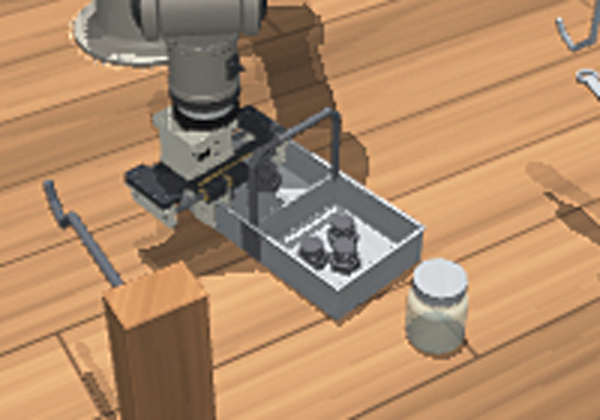

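Request:
{"name": "jog_arm", "arguments": {
  "motion": [
    {"xyz": [0, 0, -1], "spin": 0},
    {"xyz": [0, 0, -3], "spin": 0},
    {"xyz": [0, 0, -5], "spin": 0},
    {"xyz": [0, 0, -7], "spin": 0},
    {"xyz": [0, 0, -8], "spin": 0},
    {"xyz": [0, 0, -8], "spin": 0},
    {"xyz": [0, 0, -8], "spin": 0}
  ]
}}

```text
clock: 37.33
position: [445.7, -113.2, 34.2]
tcp_rot: [-0.0, -0.119, 0.993, 0.0]
force: [0.1, -0.1, -7.0]
grip_width: 2.7
```

```bash
cat >> h.py <<'E'
def rim(c,ca,zc=50,n="scene",fn=None):
    """local tilt of carrier from rim points (z~zc..)"""
    p,d,i=snap(n); C=cloud(d,i); P=C[d>0]; a=np.radians(ca); T=P[:,:2]-np.array(c)
    X=T@[np.cos(a),np.sin(a)]; Y=T@[-np.sin(a),np.cos(a)]; Z=P[:,2]
    out=[]
    for nm,k in (("x+",(X>125)&(X<150)&(abs(Y)<65)),("x-",(X<-125)&(X>-150)&(abs(Y)<65)),("y+",(Y>60)&(Y<80)&(abs(X)<130)&(abs(X)>15)),("y-",(Y<-60)&(Y>-80)&(abs(X)<130)&(abs(X)>15))):
        z=Z[k&(abs(Z-zc)<45)]; 
        print(nm,len(z),np.percentile(z,[90,97]).round(1) if len(z)>5 else None)
E
python3 -c "
from h import *
st(); rim(CC,CA,55); rim(CC,CA,55,'top'); snap('scene','s13.png',(150,150,350,290),3)"
```

```text
t 37.33 p [ 445.7 -113.2   34.2] yaw -166.35 F [ 0.1 -0.1 -7. ] T [-0.36  0.28  0.06] w 2.7 q [-0.42  0.53  1.95  0.    0.67 -2.22]
x+ 225 [51.5 53.6]
x- 25 [50.4 63.3]
y+ 380 [54.3 57.4]
y- 368 [56.4 93. ]
x+ 185 [54.5 57.2]
x- 45 [62.2 65. ]
y+ 231 [61.2 63.3]
y- 125 [59.4 61.2]
```

View pics/s13.png

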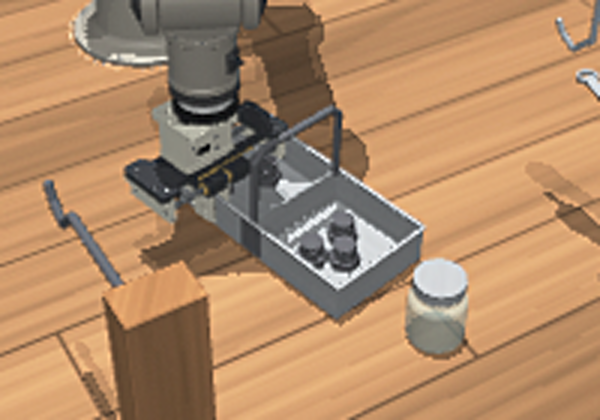

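Request:
{"name": "jog_arm", "arguments": {
  "motion": [
    {"xyz": [0, 0, -3], "spin": 0},
    {"xyz": [0, 0, -6], "spin": 0},
    {"xyz": [0, 0, -9], "spin": 0},
    {"xyz": [0, 0, -12], "spin": 0},
    {"xyz": [0, 0, -12], "spin": 0},
    {"xyz": [0, 0, -12], "spin": 0}
  ]
}}

```text
clock: 38.22
position: [445.9, -113.3, 46.3]
tcp_rot: [0.0, -0.119, 0.993, -0.0]
force: [-0.3, -1.6, -5.3]
grip_width: 2.7
```

```bash
python3 -c "
from h import *
st(); rim(CC,CA,60); rim(CC,CA,60,'top'); snap('scene','s14.png',(150,150,350,290),3)"
```

```text
t 38.23 p [ 445.9 -113.3   46.3] yaw -166.36 F [-0.3 -1.6 -5.3] T [-0.37  0.17 -0.01] w 2.7 q [-0.42  0.5   1.94  0.    0.7  -2.22]
x+ 185 [51.6 52.9]
x- 29 [73.9 77.3]
y+ 383 [60.9 66.3]
y- 362 [61.9 70. ]
x+ 195 [54.4 55.6]
x- 53 [76.7 78.7]
y+ 253 [72.5 75.9]
y- 133 [64.2 77.7]
```

View pics/s14.png

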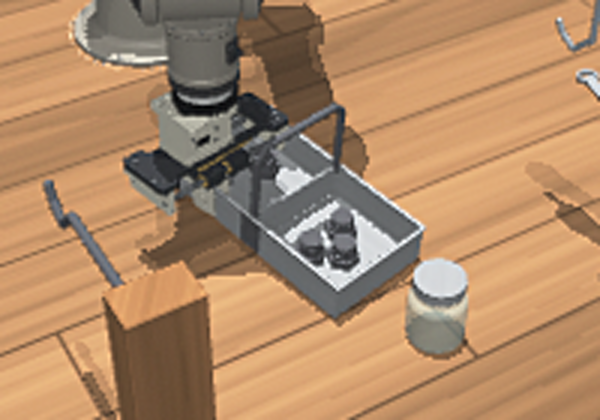

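The wall grip carries the sideways load, but the tray turns in the pads along the wall (far rim still at 54, near rim at 77). I'm setting it down and will pinch the end wall instead, where the load acts squarely on the pads.

Request:
{"name": "jog_arm", "arguments": {
  "motion": [
    {"xyz": [0, 0, 4], "spin": 0},
    {"xyz": [0, 0, 8], "spin": 0},
    {"xyz": [0, 0, 12], "spin": 0},
    {"xyz": [0, 0, 16], "spin": 0},
    {"xyz": [0, 0, 19], "spin": 0},
    {"xyz": [0, 0, 20], "spin": 0},
    {"xyz": [0, 0, 20], "spin": 0}
  ]
}}

```text
clock: 39.25
position: [445.7, -113.1, 27.0]
tcp_rot: [0.0, -0.119, 0.993, -0.0]
force: [-6.1, -0.2, 10.3]
grip_width: 2.7
```

Request:
{"name": "jog_arm", "arguments": {
  "motion": [
    {"xyz": [0, 0, 0], "spin": 0},
    {"xyz": [0, 0, 0], "spin": 0},
    {"xyz": [0, 0, 0], "spin": 0},
    {"xyz": [0, 0, -40], "spin": 0},
    {"xyz": [0, 0, -90], "spin": 0},
    {"xyz": [0, 0, -140], "spin": 0},
    {"xyz": [50, 0, -180], "spin": -1.57},
    {"xyz": [80, 0, -180], "spin": -1.57},
    {"xyz": [80, 0, -180], "spin": -1.57},
    {"xyz": [80, 0, -180], "spin": -1.57},
    {"xyz": [80, 0, -180], "spin": -1.57},
    {"xyz": [80, 0, -180], "spin": -1.57},
    {"xyz": [80, 0, -180], "spin": -1.57},
    {"xyz": [80, 0, -180], "spin": -1.57},
    {"xyz": [80, 0, -180], "spin": -1.57},
    {"xyz": [80, 0, -180], "spin": -1.57},
    {"xyz": [80, 0, -180], "spin": -1.57}
  ],
  "gripper": 0.4
}}

```text
clock: 41.38
position: [367.7, -8.3, 152.2]
tcp_rot: [0.071, 0.734, -0.67, 0.084]
force: [-0.5, 0.0, -0.2]
grip_width: 27.8
```

```bash
python3 -c "
from h import *
st(); p,d,i=snap('wrist','w15.png'); pt,dt,it=snap('top','t15.png',(180,120,380,270),3)
C=cloud(dt,it); P=C[dt>0]
r=P[(P[:,2]>44)&(P[:,2]<58)&(abs(P[:,0]-500)<180)&(abs(P[:,1]+30)<110)]; print(len(r),cv2.minAreaRect(r[:,:2].astype(np.float32)))
"
```

```text
t 41.38 p [367.7  -8.3 152.2] yaw -84.77 F [-0.5  0.  -0.2] T [ 0.19  0.16 -0.01] w 27.8 q [-0.06  0.18  2.08 -0.29  0.86 -3.1 ]
455 ((499.2847595214844, -28.925575256347656), (285.30181884765625, 144.994384765625), 13.867899894714355)
```

View pics/w15.png

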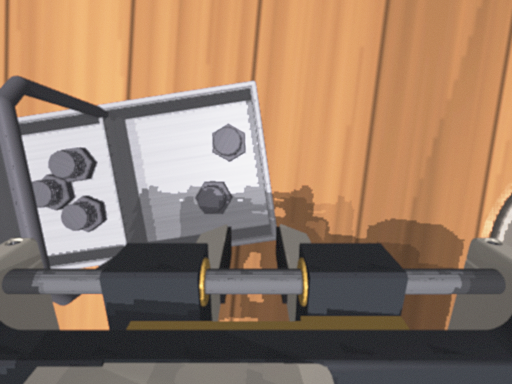

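View pics/t15.png

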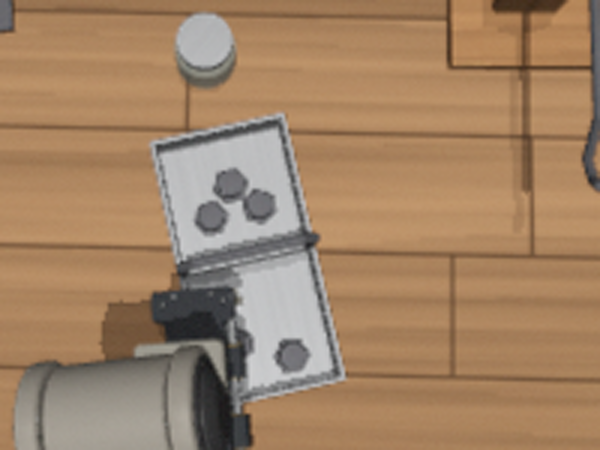

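The spin went the wrong way and ran into the last joint's limit. The tool has tilted slightly but is touching nothing. I'm turning it back a half turn.

Request:
{"name": "jog_arm", "arguments": {
  "motion": [
    {"xyz": [0, 0, -20], "spin": 3.14},
    {"xyz": [0, 0, -20], "spin": 3.14},
    {"xyz": [0, 0, -20], "spin": 3.14},
    {"xyz": [0, 0, -20], "spin": 3.14},
    {"xyz": [0, 0, -20], "spin": 3.14},
    {"xyz": [0, 0, -20], "spin": 3.14},
    {"xyz": [0, 0, -20], "spin": 3.14},
    {"xyz": [0, 0, -20], "spin": 3.14},
    {"xyz": [0, 0, -20], "spin": 3.14},
    {"xyz": [0, 0, -20], "spin": 3.14},
    {"xyz": [0, 0, -20], "spin": 3.14},
    {"xyz": [0, 0, -20], "spin": 3.14},
    {"xyz": [0, 0, -20], "spin": 3.14},
    {"xyz": [0, 0, -20], "spin": 3.14},
    {"xyz": [0, 0, -20], "spin": 3.14},
    {"xyz": [0, 0, -20], "spin": 3.14},
    {"xyz": [0, 0, -20], "spin": 3.14},
    {"xyz": [0, 0, -20], "spin": 3.14},
    {"xyz": [0, 0, -20], "spin": 3.14},
    {"xyz": [0, 0, -20], "spin": 3.14}
  ]
}}

```text
clock: 43.98
position: [367.5, -4.9, 172.2]
tcp_rot: [0.084, 0.669, 0.735, -0.071]
force: [-0.1, 0.4, -0.5]
grip_width: 27.5
```

```bash
python3 -c "
from h import *
st(); print(get_state()['tcp_rot']); b=car(-138.5,7); print(b); to(*b,120,CA+90)
"
```

```text
t 43.98 p [367.5  -4.9 172.2] yaw 95.28 F [-0.1  0.4 -0.5] T [ 0.04  0.08 -0.  ] w 27.5 q [-0.05  0.15  2.05 -0.27  0.93  0.02]
[ 0.0839231   0.66936126  0.73471227 -0.07148634]
[364.98257986 -56.30123939]
shift [-51.   -7.2  52.2] spin -0.147 len 73.0
```

```bash
python3 -c "
from h import *
s=get_state(); w,x,y,z=s['tcp_rot']; m=R.from_quat([x,y,z,w]).as_matrix(); print(m.round(3)); print(np.degrees(np.arccos(-m[2,2])), np.degrees(np.arctan2(m[1,2],m[0,2])))
"
```

```text
[[-0.09   0.996  0.028]
 [ 0.972  0.094 -0.217]
 [-0.219  0.007 -0.976]]
12.658576741928544 -82.75976598800015
```

```bash
cat >> h.py <<'E'
def tmat():
    w,x,y,z=get_state()["tcp_rot"]; return R.from_quat([x,y,z,w]).as_matrix()
def to2(x,y,z,jaw=None):
    s=get_state(); m=tmat(); d=np.array([x,y,z])-s["position"]
    sp=0
    if jaw is not None: # wanted horizontal angle of tool y (deg)
        cur=np.degrees(np.arctan2(m[1,1],m[0,1])); sp=-np.radians((jaw-cur+90)%180-90)
    print("shift",(m.T@d).round(1),"spin",round(sp,3),"len",np.linalg.norm(d).round())
CC=np.array([500.7,-29.5]); CA=13.8
E
python3 -c "
from h import *
b=car(-138.5,12); print(b); to2(*b,110,CA)"
```

```text
[363.33550074 -50.88327252]
shift [-30.7  -8.9  70.6] spin -0.147 len 77.0
```

Request:
{"name": "jog_arm", "arguments": {
  "motion": [
    {"xyz": [-30.7, -8.9, 40], "spin": -0.147},
    {"xyz": [-30.7, -8.9, 70.6], "spin": -0.147},
    {"xyz": [-30.7, -8.9, 70.6], "spin": -0.147},
    {"xyz": [-30.7, -8.9, 70.6], "spin": -0.147},
    {"xyz": [-30.7, -8.9, 70.6], "spin": -0.147}
  ],
  "gripper": 0.55
}}

```text
clock: 44.6
position: [364.0, -50.5, 110.9]
tcp_rot: [0.079, 0.614, 0.782, -0.077]
force: [0.1, 0.2, 0.2]
grip_width: 20.6
```

```bash
python3 -c "
from h import *
st(); print(tmat().round(3)); p,d,i=snap('wrist','w16.png'); pt,dt,it=snap('top','t16.png',(180,120,380,270),3)
C=cloud(d,i); P=C[d>0]; r=P[(P[:,2]>44)&(P[:,2]<56)]; T=r[:,:2]-CC; a=np.radians(CA); X=T@[np.cos(a),np.sin(a)]; Y=T@[-np.sin(a),np.cos(a)]
k=(X<-115)&(X>-160)&(abs(Y)<60); print('end',np.percentile(X[k],[3,50,97]),k.sum())
k=(X<-25)&(X>-130)&(Y>50)&(Y<85); print('side',np.percentile(Y[k],[3,50,97]),k.sum())
b=car(-138.5,12); print(b); to2(*b,29,CA)
"
```

```text
t 44.6 p [364.  -50.5 110.9] yaw 103.87 F [0.1 0.2 0.2] T [0.08 0.   0.  ] w 20.6 q [-0.18  0.25  2.15 -0.33  0.7  -0.17]
[[-0.234  0.972  0.03 ]
 [ 0.947  0.235 -0.218]
 [-0.219 -0.023 -0.976]]
end [-142.62525234 -139.82798149 -137.31364087] 1001
side [67.77378765 71.1196981  73.08217154] 1447
[363.33550074 -50.88327252]
shift [17.6  1.4 79.8] spin -0.004 len 82.0
```

View pics/w16.png

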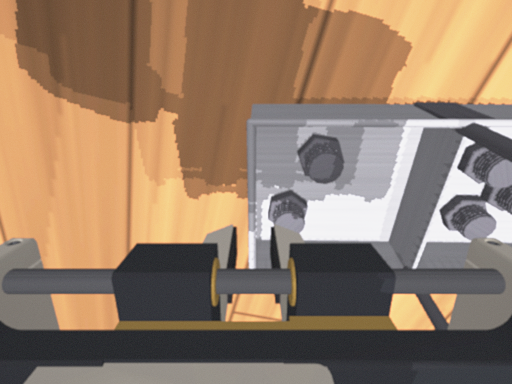

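View pics/t16.png

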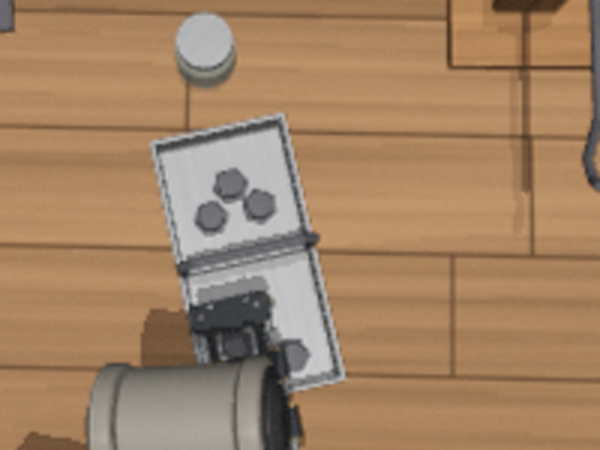

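```bash
python3 -c "
from h import *
p,d,i=snap('wrist'); C=cloud(d,i); a=np.radians(CA)
m=((C[...,2]>31)&(C[...,2]<37)&(d>0)).astype(np.uint8); m=cv2.erode(m,np.ones((3,3)))
n,l,s,ce=cv2.connectedComponentsWithStats(m)
for k in range(1,n):
    if s[k,4]>150:
        T=C[l==k][:,:2].mean(0)-CC; print(ce[k].round(),s[k,4],(T@[np.cos(a),np.sin(a)]).round(1),(T@[-np.sin(a),np.cos(a)]).round(1))
"
```

```text
[326. 167.] 744 -83.9 30.2
[500. 174.] 519 49.2 25.8
[291. 221.] 349 -106.8 -20.5
[480. 227.] 521 53.7 -24.8
```

Request:
{"name": "jog_arm", "arguments": {
  "motion": [
    {"xyz": [9, 0, 40], "spin": 0},
    {"xyz": [14, 0, 65], "spin": 0},
    {"xyz": [17.5, 0, 79.5], "spin": 0},
    {"xyz": [17.5, 0, 79.5], "spin": 0},
    {"xyz": [17.5, 0, 79.5], "spin": 0},
    {"xyz": [17.5, 0, 79.5], "spin": 0}
  ]
}}

```text
clock: 45.5
position: [361.9, -51.5, 29.3]
tcp_rot: [0.079, 0.614, 0.781, -0.077]
force: [0.1, -0.4, -0.5]
grip_width: 20.5
```

Request:
{"name": "jog_arm", "arguments": {
  "motion": [
    {"xyz": [0, 0, 0], "spin": 0},
    {"xyz": [0, 0, 0], "spin": 0},
    {"xyz": [0, 0, 0], "spin": 0},
    {"xyz": [0, 0, 0], "spin": 0},
    {"xyz": [0, 0, 0], "spin": 0}
  ],
  "gripper": 1
}}

```text
clock: 46.12
position: [361.8, -51.5, 28.8]
tcp_rot: [0.079, 0.614, 0.782, -0.077]
force: [-1.0, 0.4, 6.3]
grip_width: 3.4
```

```bash
python3 -c "
from h import *
st(); rim(CC,CA,50,'top'); a=tmat().T@[0,0,10]; print(a)"
```

```text
t 46.12 p [361.8 -51.5  28.8] yaw 103.84 F [-1.   0.4  6.3] T [ 0.24 -0.76  0.16] w 3.4 q [-0.18  0.44  2.23 -0.5   0.45  0.04]
x+ 209 [53.5 55.1]
x- 63 [55.4 88. ]
y+ 168 [54.5 56.3]
y- 273 [54.1 55.9]
[-2.18066384 -0.23334413 -9.75654938]
```

Request:
{"name": "jog_arm", "arguments": {
  "motion": [
    {"xyz": [-0.9, 0, -4], "spin": 0},
    {"xyz": [-1.8, -0.2, -8], "spin": 0},
    {"xyz": [-2.6, -0.3, -12], "spin": 0},
    {"xyz": [-3.5, -0.3, -16], "spin": 0},
    {"xyz": [-3.5, -0.3, -16], "spin": 0},
    {"xyz": [-3.5, -0.3, -16], "spin": 0}
  ]
}}

```text
clock: 46.92
position: [360.8, -51.3, 44.7]
tcp_rot: [0.078, 0.614, 0.782, -0.078]
force: [-1.0, -0.9, -8.2]
grip_width: 3.1
```

```bash
python3 -c "
from h import *
st(); rim(CC,CA,60); rim(CC,CA,60,'top'); snap('scene','s17.png',(150,150,350,290),3)"
```

```text
t 46.92 p [360.8 -51.3  44.7] yaw 103.85 F [-1.  -0.9 -8.2] T [0.15 1.17 0.  ] w 3.1 q [-0.18  0.4   2.22 -0.45  0.5  -0.02]
x+ 188 [51.9 53.4]
x- 212 [67.7 73.9]
y+ 376 [57.1 61.1]
y- 424 [57.7 64.9]
x+ 182 [53.9 55.1]
x- 112 [69.8 70.8]
y+ 142 [64.3 66.1]
y- 255 [65.1 66.8]
```

View pics/s17.png

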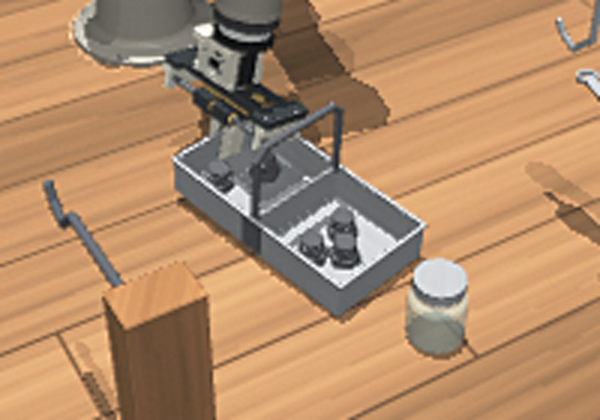

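Request:
{"name": "jog_arm", "arguments": {
  "motion": [
    {"xyz": [-0.9, 0, -4], "spin": 0},
    {"xyz": [-1.8, -0.2, -8], "spin": 0},
    {"xyz": [-2.6, -0.3, -12], "spin": 0},
    {"xyz": [-3.5, -0.3, -16], "spin": 0},
    {"xyz": [-3.5, -0.3, -16], "spin": 0},
    {"xyz": [-3.5, -0.3, -16], "spin": 0},
    {"xyz": [-3.5, -0.3, -16], "spin": 0}
  ]
}}

```text
clock: 47.95
position: [361.3, -51.3, 61.2]
tcp_rot: [0.078, 0.614, 0.782, -0.078]
force: [0.2, -0.8, -8.6]
grip_width: 4.9
```

```bash
python3 -c "
from h import *
st(); rim(CC,CA,65); rim(CC,CA,65,'top'); snap('scene','s18.png',(150,150,350,290),3)"
```

```text
t 47.95 p [361.3 -51.3  61.2] yaw 103.85 F [ 0.2 -0.8 -8.6] T [0.19 1.19 0.04] w 4.9 q [-0.18  0.36  2.21 -0.41  0.55 -0.07]
x+ 196 [56.7 58.6]
x- 202 [82.9 87.4]
y+ 406 [66.2 72.6]
y- 466 [68.6 77.2]
x+ 201 [57.7 59.5]
x- 103 [85.3 86.6]
y+ 185 [77.6 80.8]
y- 236 [79.1 83.1]
```

View pics/s18.png

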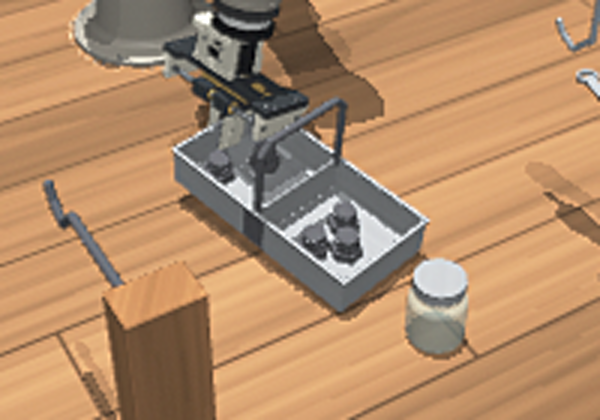

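Request:
{"name": "jog_arm", "arguments": {
  "motion": [
    {"xyz": [-0.5, 0, -2], "spin": 0},
    {"xyz": [-1, 0, -4], "spin": 0},
    {"xyz": [-1, 0, -4], "spin": 0},
    {"xyz": [-1, 0, -4], "spin": 0},
    {"xyz": [-1, 0, -4], "spin": 0},
    {"xyz": [-1, 0, -4], "spin": 0},
    {"xyz": [-1, 0, -4], "spin": 0},
    {"xyz": [-1, 0, -4], "spin": 0}
  ]
}}

```text
clock: 49.1
position: [361.6, -51.4, 65.4]
tcp_rot: [0.078, 0.614, 0.782, -0.077]
force: [0.1, 0.1, -7.5]
grip_width: 4.5
```

```bash
python3 -c "
from h import *
st(); rim(CC,CA,65,'top')"
```

```text
t 49.1 p [361.6 -51.4  65.4] yaw 103.85 F [ 0.1  0.1 -7.5] T [ 0.21  1.19 -0.03] w 4.5 q [-0.18  0.35  2.2  -0.4   0.56 -0.08]
x+ 270 [68.1 69.6]
x- 108 [90.3 91.9]
y+ 282 [81.8 85.8]
y- 310 [83.3 85.9]
```

```bash
python3 -c "
from h import *
p,d,i=snap('top'); C=cloud(d,i); P=C[d>0]
k=(P[:,2]>165)&(P[:,2]<200)&(abs(P[:,0]-505)<40)&(abs(P[:,1]+30)<75); q=P[k]; print(len(q),q.mean(0)); f=cv2.fitLine(q[:,:2].astype(np.float32),cv2.DIST_HUBER,0,.01,.01).ravel();print(f, 90+np.degrees(np.arctan(f[1]/f[0])))
u=(q[:,:2]-f[2:])@f[:2]; print('ends',f[2:]+f[:2]*u.min(),f[2:]+f[:2]*u.max())
print(np.percentile(q[:,2],[10,50,90]))
m=tmat(); print('up87',(m.T@[0,0,87]).round(1))
"
```

```text
173 [506.65694012 -24.01284976 178.27222507]
[ 2.5718293e-01 -9.6636271e-01  5.0640323e+02 -2.3606871e+01] 14.902977
ends [489.41374475  40.23097486] [523.69898282 -88.59552331]
[173.3027112  179.03874467 181.88627219]
up87 [-18.9  -2.1 -84.9]
```

Request:
{"name": "jog_arm", "arguments": {
  "motion": [
    {"xyz": [-0.6, 0, -2.5], "spin": 0},
    {"xyz": [-1.5, -0.2, -7], "spin": 0},
    {"xyz": [-3, -0.3, -13.5], "spin": 0},
    {"xyz": [-4.6, -0.5, -20.5], "spin": 0},
    {"xyz": [-6.2, -0.7, -28], "spin": 0},
    {"xyz": [-7.9, -0.9, -35.5], "spin": 0},
    {"xyz": [-9.6, -1.1, -43], "spin": 0},
    {"xyz": [-11.3, -1.2, -50.5], "spin": 0},
    {"xyz": [-12.9, -1.4, -58], "spin": 0},
    {"xyz": [-14.6, -1.6, -65.5], "spin": 0},
    {"xyz": [-16.2, -1.8, -72.5], "spin": 0},
    {"xyz": [-17.6, -1.9, -79], "spin": 0},
    {"xyz": [-18.5, -2, -83], "spin": 0},
    {"xyz": [-18.9, -2.1, -85], "spin": 0},
    {"xyz": [-18.9, -2.1, -85], "spin": 0}
  ]
}}

```text
clock: 51.08
position: [361.6, -51.3, 152.5]
tcp_rot: [0.078, 0.614, 0.782, -0.077]
force: [0.0, 0.2, -7.4]
grip_width: 4.3
```

```bash
python3 -c "
from h import *
st(); to2(354.5,263,155); snap('scene','s19.png',(150,100,400,290),2.5)"
```

```text
t 51.08 p [361.6 -51.3 152.5] yaw 103.84 F [ 0.   0.2 -7.4] T [0.22 1.17 0.  ] w 4.3 q [-0.18  0.16  2.1  -0.29  0.83 -0.23]
shift [298.9  66.5 -70.9] spin 0 len 314.0
```

View pics/s19.png

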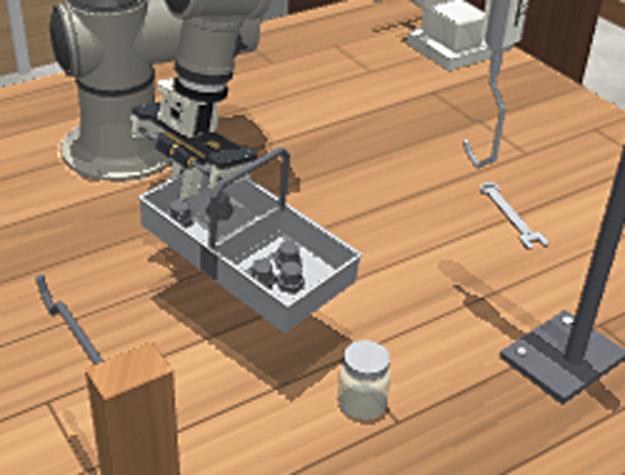

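Request:
{"name": "jog_arm", "arguments": {
  "motion": [
    {"xyz": [2.7, 0.6, -0.6], "spin": 0.001},
    {"xyz": [10.2, 2.3, -2.4], "spin": 0.005},
    {"xyz": [22.1, 4.9, -5.2], "spin": 0.01},
    {"xyz": [37.7, 8.4, -8.9], "spin": 0.017},
    {"xyz": [56.2, 12.5, -13.3], "spin": 0.026},
    {"xyz": [77.4, 17.2, -18.4], "spin": 0.036},
    {"xyz": [100.7, 22.4, -23.9], "spin": 0.047},
    {"xyz": [124.6, 27.7, -29.6], "spin": 0.058},
    {"xyz": [149.5, 33.3, -35.5], "spin": 0.069},
    {"xyz": [174.3, 38.8, -41.3], "spin": 0.08},
    {"xyz": [198.2, 44.1, -47], "spin": 0.091},
    {"xyz": [221.5, 49.3, -52.5], "spin": 0.102},
    {"xyz": [242.7, 54, -57.6], "spin": 0.112},
    {"xyz": [261.2, 58.1, -62], "spin": 0.121},
    {"xyz": [276.8, 61.6, -65.7], "spin": 0.128},
    {"xyz": [288.7, 64.2, -68.5], "spin": 0.133},
    {"xyz": [296.2, 65.9, -70.3], "spin": 0.137},
    {"xyz": [298.9, 66.5, -70.9], "spin": 0.138},
    {"xyz": [298.9, 66.5, -70.9], "spin": 0.138},
    {"xyz": [298.9, 66.5, -70.9], "spin": 0.138}
  ]
}}

```text
clock: 53.62
position: [354.4, 262.5, 155.0]
tcp_rot: [0.084, 0.667, 0.737, -0.072]
force: [0.2, -0.9, -8.2]
grip_width: 3.9
```

```bash
cat >> h.py <<'E'
def bar(c,zc,r=80,n="top"):
    p,d,i=snap(n); C=cloud(d,i); P=C[d>0]
    k=(abs(P[:,2]-zc)<22)&(abs(P[:,0]-c[0])<r/2)&(abs(P[:,1]-c[1])<r); q=P[k]
    f=cv2.fitLine(q[:,:2].astype(np.float32),cv2.DIST_HUBER,0,.01,.01).ravel(); q=q[abs((q[:,:2]-f[2:])@[-f[1],f[0]])<12]
    f=cv2.fitLine(q[:,:2].astype(np.float32),cv2.DIST_HUBER,0,.01,.01).ravel()
    u=(q[:,:2]-f[2:])@f[:2]; mid=f[2:]+f[:2]*(u.min()+u.max())/2
    fz=np.polyfit(u,q[:,2],1)
    print("bar",n,len(q),"mid",mid.round(1),"len",np.ptp(u).round(),"normal yaw",round((np.degrees(np.arctan2(f[1],f[0]))+90+90)%180-90,1),"z90",np.percentile(q[:,2],[50,90]).round(1),"slope deg",np.degrees(np.arctan(fz[0])).round(1))
E
python3 -c "
from h import *
st(); bar((501,270),265); bar((501,270),265,n='scene'); snap('scene','s20.png',(230,60,460,230),3); snap('top','t20.png',(60,60,320,280),2.7)"
```

```text
t 53.62 p [354.4 262.5 155. ] yaw 95.71 F [ 0.2 -0.9 -8.2] T [ 0.26  1.27 -0.01] w 3.9 q [ 0.6   0.36  1.79 -0.22  1.1   0.61]
bar top 225 mid [498.1 267.2] len 139.0 normal yaw 7.1 z90 [272.1 275.3] slope deg -1.5
bar scene 110 mid [501.7 264.5] len 139.0 normal yaw 6.3 z90 [268.7 272.2] slope deg -0.5
```

View pics/s20.png

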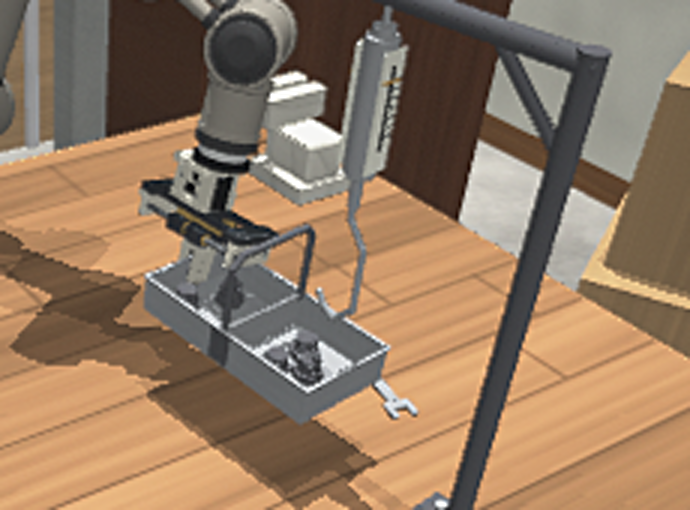

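View pics/t20.png

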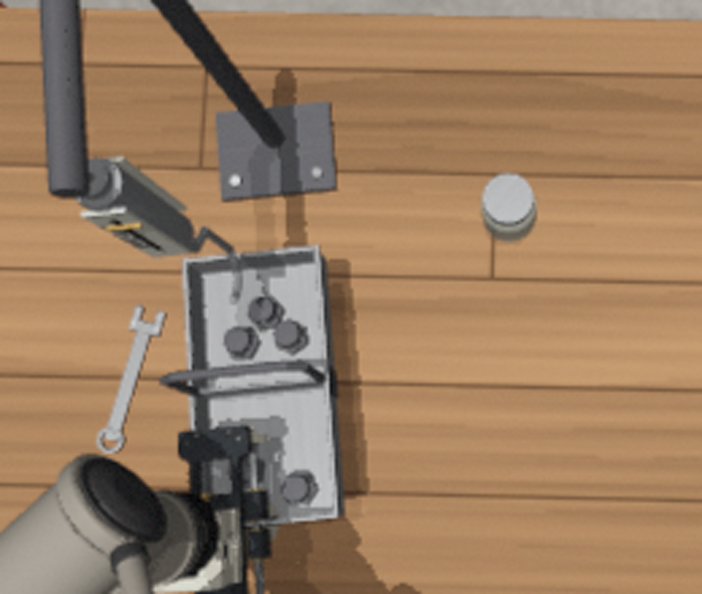

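```bash
python3 -c "
from h import *
m=tmat(); print((m.T@[95.4,15.3,0]).round(1),(m.T@[0,0,-10]).round(2))"
```

```text
[ 5.6 96.5 -0.7] [ 2.19 -0.06  9.76]
```

Request:
{"name": "jog_arm", "arguments": {
  "motion": [
    {"xyz": [0.2, 2.7, 0], "spin": 0},
    {"xyz": [0.6, 10, 0], "spin": 0},
    {"xyz": [1.2, 20.8, -0.1], "spin": 0},
    {"xyz": [2, 34, -0.2], "spin": 0},
    {"xyz": [2.8, 48.3, -0.3], "spin": 0},
    {"xyz": [3.6, 62.5, -0.4], "spin": 0},
    {"xyz": [4.4, 75.7, -0.5], "spin": 0},
    {"xyz": [5, 86.5, -0.6], "spin": 0},
    {"xyz": [5.4, 93.8, -0.7], "spin": 0},
    {"xyz": [5.6, 96.5, -0.7], "spin": 0},
    {"xyz": [5.6, 96.5, -0.7], "spin": 0},
    {"xyz": [5.6, 96.5, -0.7], "spin": 0}
  ]
}}

```text
clock: 55.32
position: [449.5, 278.2, 155.0]
tcp_rot: [0.084, 0.666, 0.737, -0.072]
force: [0.2, 0.3, -7.9]
grip_width: 4.8
```

```bash
python3 -c "
from h import *
st(); bar((596,280),265); bar((596,280),265,n='scene'); snap('scene','s21.png',(270,60,460,200),4); snap('top','t21.png',(60,60,260,240),3.4)"
```

```text
t 55.33 p [449.5 278.2 155. ] yaw 95.76 F [ 0.2  0.3 -7.9] T [0.27 1.23 0.03] w 4.8 q [ 0.52  0.5   1.57 -0.22  1.17  0.52]
bar top 228 mid [592.9 283.6] len 139.0 normal yaw 7.5 z90 [272.1 275.1] slope deg -1.7
bar scene 107 mid [597.6 281. ] len 140.0 normal yaw 6.9 z90 [268.2 272.4] slope deg -1.0
```

View pics/s21.png

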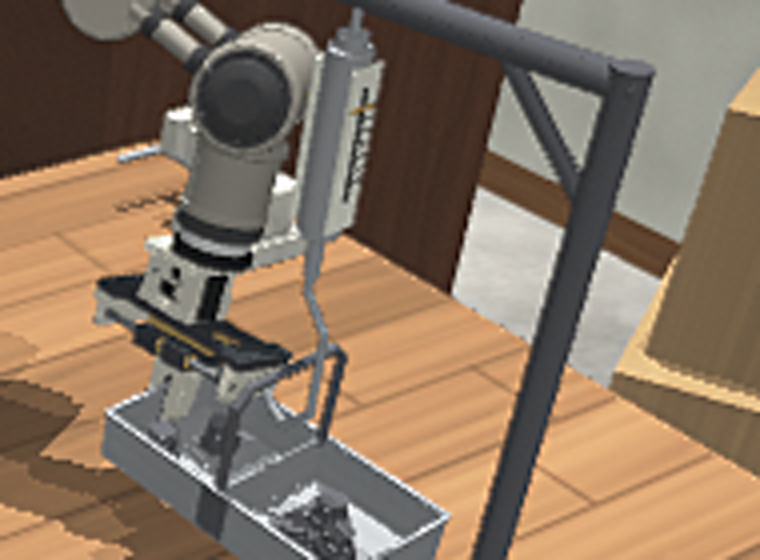

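View pics/t21.png

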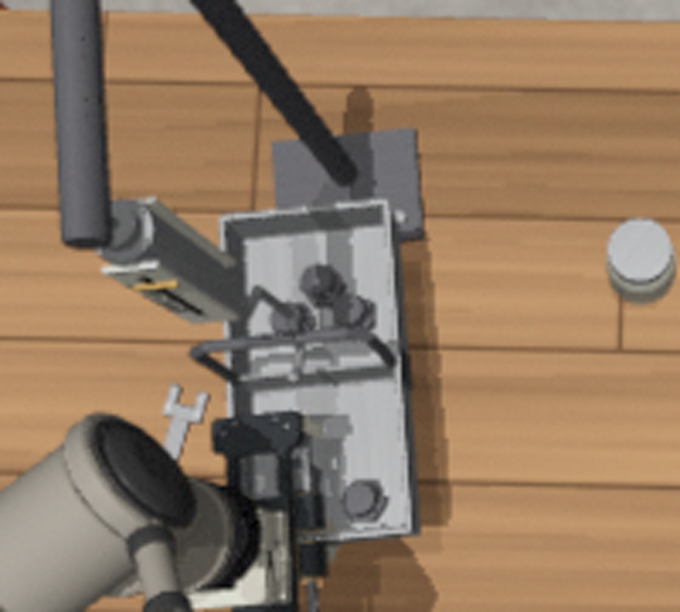

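Request:
{"name": "jog_arm", "arguments": {
  "motion": [
    {"xyz": [0.4, 0, 2], "spin": 0},
    {"xyz": [1.1, 0, 5], "spin": 0},
    {"xyz": [2, 0, 9], "spin": 0},
    {"xyz": [2.9, 0, 13], "spin": 0},
    {"xyz": [3.8, -0.1, 17], "spin": 0},
    {"xyz": [4.7, -0.1, 21], "spin": 0},
    {"xyz": [5.6, -0.2, 25], "spin": 0},
    {"xyz": [6.5, -0.2, 29], "spin": 0},
    {"xyz": [7.4, -0.2, 33], "spin": 0},
    {"xyz": [8.1, -0.2, 36], "spin": 0},
    {"xyz": [8.5, -0.2, 38], "spin": 0},
    {"xyz": [8.5, -0.2, 38], "spin": 0}
  ]
}}

```text
clock: 57.02
position: [449.9, 278.2, 115.9]
tcp_rot: [0.084, 0.666, 0.737, -0.072]
force: [-0.9, -0.1, -7.7]
grip_width: 4.1
```

```bash
python3 -c "
from h import *
st(); bar((596,280),228); bar((596,280),228,n='scene'); snap('scene','s22.png',(290,90,430,200),5)"
```

```text
t 57.02 p [449.9 278.2 115.9] yaw 95.74 F [-0.9 -0.1 -7.7] T [ 0.28  1.24 -0.03] w 4.1 q [ 0.52  0.55  1.61 -0.23  1.09  0.54]
bar top 220 mid [593.  284.6] len 141.0 normal yaw 7.2 z90 [233. 236.] slope deg -1.1
bar scene 110 mid [598.3 282.1] len 140.0 normal yaw 6.6 z90 [228.7 233.2] slope deg 0.0
```

View pics/s22.png

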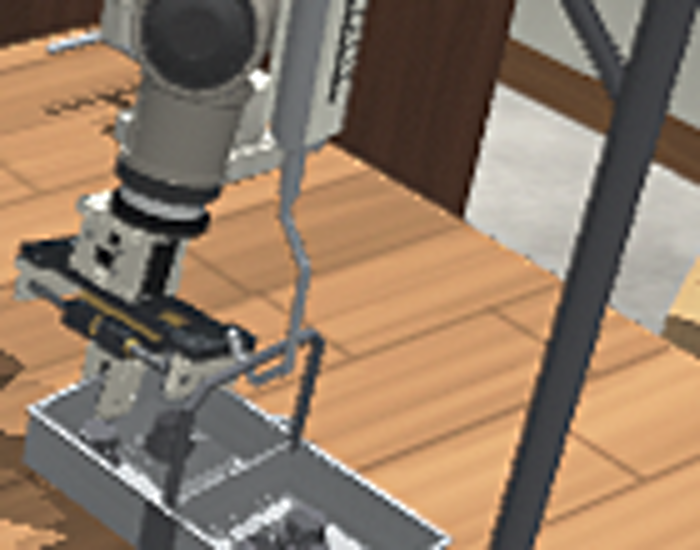

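Request:
{"name": "jog_arm", "arguments": {
  "motion": [
    {"xyz": [0.4, 0, 2], "spin": 0},
    {"xyz": [0.9, 0, 4], "spin": 0},
    {"xyz": [1.3, 0, 6], "spin": 0},
    {"xyz": [1.8, 0, 8], "spin": 0},
    {"xyz": [2.2, 0, 10], "spin": 0},
    {"xyz": [2.7, 0, 12], "spin": 0},
    {"xyz": [3.1, 0, 14], "spin": 0},
    {"xyz": [3.6, 0, 16], "spin": 0},
    {"xyz": [4, -0.1, 18], "spin": 0},
    {"xyz": [4.5, -0.1, 20], "spin": 0},
    {"xyz": [4.5, -0.1, 20], "spin": 0}
  ]
}}

```text
clock: 58.55
position: [450.3, 278.3, 95.7]
tcp_rot: [0.084, 0.666, 0.737, -0.071]
force: [4.7, -0.2, -3.8]
grip_width: 3.9
```

```bash
python3 -c "
from h import *
st(); bar((596,280),208); bar((596,280),208,n='scene'); snap('scene','s23.png',(290,90,430,200),5)"
```

```text
t 58.55 p [450.3 278.3  95.7] yaw 95.74 F [ 4.7 -0.2 -3.8] T [0.15 0.48 0.14] w 3.9 q [ 0.52  0.57  1.63 -0.24  1.04  0.55]
bar top 214 mid [592.3 283. ] len 139.0 normal yaw 7.2 z90 [214.2 217.4] slope deg -0.1
bar scene 115 mid [597.1 279.9] len 141.0 normal yaw 6.7 z90 [210.4 215. ] slope deg 0.1
```

View pics/s23.png

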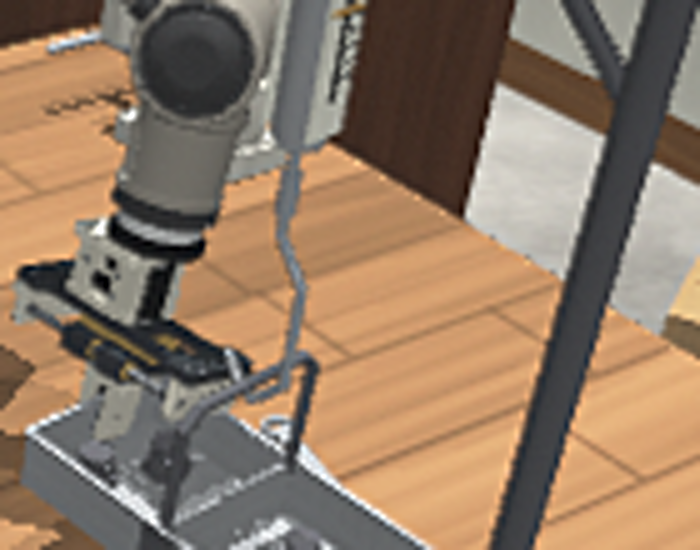

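Request:
{"name": "jog_arm", "arguments": {
  "motion": [
    {"xyz": [0.3, 1.3, 1], "spin": 0},
    {"xyz": [0.5, 2.6, 2], "spin": 0},
    {"xyz": [0.9, 4, 3.5], "spin": 0},
    {"xyz": [1.3, 5, 5], "spin": 0},
    {"xyz": [1.6, 5, 6.5], "spin": 0},
    {"xyz": [1.8, 5, 7.5], "spin": 0},
    {"xyz": [1.8, 5, 7.5], "spin": 0},
    {"xyz": [1.8, 5, 7.5], "spin": 0}
  ]
}}

```text
clock: 59.7
position: [454.9, 279.0, 87.9]
tcp_rot: [0.084, 0.666, 0.737, -0.072]
force: [1.1, 0.6, -3.2]
grip_width: 2.9
```

```bash
python3 -c "
from h import *
st(); bar((596,280),200); bar((596,280),200,n='scene'); rim((597,282),7,105); rim((597,282),7,105,'top')"
```

```text
t 59.7 p [454.9 279.   87.9] yaw 95.74 F [ 1.1  0.6 -3.2] T [0.23 0.56 0.27] w 2.9 q [ 0.52  0.59  1.62 -0.24  1.03  0.55]
bar top 215 mid [592.2 283.2] len 140.0 normal yaw 7.1 z90 [211.8 215.1] slope deg -0.6
bar scene 118 mid [598.2 279.5] len 143.0 normal yaw 6.7 z90 [207.5 213.2] slope deg -0.3
x+ 232 [108.8 110.3]
x- 182 [115.5 136.5]
y+ 475 [107.3 109.8]
y- 567 [108.6 111.2]
x+ 350 [110.8 113.1]
x- 151 [113.2 114.8]
y+ 346 [110.7 112.5]
y- 296 [112.8 114.2]
```

Request:
{"name": "jog_arm", "arguments": {
  "motion": [
    {"xyz": [0.3, 0, 1.5], "spin": 0},
    {"xyz": [0.7, 0, 3], "spin": 0},
    {"xyz": [1, 0, 4.5], "spin": 0},
    {"xyz": [1.3, 0, 6], "spin": 0},
    {"xyz": [1.7, 0, 7.5], "spin": 0},
    {"xyz": [2, 0, 9], "spin": 0},
    {"xyz": [2, 0, 9], "spin": 0},
    {"xyz": [2, 0, 9], "spin": 0}
  ]
}}

```text
clock: 60.9
position: [455.2, 279.0, 78.8]
tcp_rot: [0.084, 0.666, 0.737, -0.072]
force: [2.0, 1.9, -1.2]
grip_width: 2.8
```

```bash
python3 -c "
from h import *
st(); bar((596,280),195); bar((596,280),195,n='scene'); rim((597,282),7,100); rim((597,282),7,100,'top')"
```

```text
t 60.9 p [455.2 279.   78.8] yaw 95.74 F [ 2.   1.9 -1.2] T [0.17 0.23 0.42] w 2.8 q [ 0.52  0.6   1.63 -0.24  1.01  0.56]
bar top 211 mid [592.1 283.9] len 141.0 normal yaw 6.8 z90 [203.1 206.5] slope deg -1.1
bar scene 108 mid [597.7 280. ] len 139.0 normal yaw 6.8 z90 [199.2 203.9] slope deg 0.4
x+ 215 [100.1 101.8]
x- 175 [112.1 142.2]
y+ 429 [ 98.9 100.9]
y- 537 [100.1 102.6]
x+ 274 [103.  105.1]
x- 110 [104.7 138.4]
y+ 250 [102.5 104.4]
y- 279 [104.2 106. ]
```

Request:
{"name": "jog_arm", "arguments": {
  "motion": [
    {"xyz": [0.3, 0.3, 1.5], "spin": 0},
    {"xyz": [0.7, 0.6, 3], "spin": 0},
    {"xyz": [1, 1, 4.5], "spin": 0},
    {"xyz": [1, 1, 4.5], "spin": 0},
    {"xyz": [1, 1, 4.5], "spin": 0}
  ]
}}

```text
clock: 61.72
position: [456.1, 279.0, 74.1]
tcp_rot: [0.084, 0.666, 0.737, -0.072]
force: [1.3, 2.1, -0.6]
grip_width: 3.2
```

```bash
python3 -c "
from h import *
st(); rim((597,282),7,98); rim((597,282),7,98,'top');snap('scene','s24.png',(250,80,440,220),4)"
```

```text
t 61.73 p [456.1 279.   74.1] yaw 95.74 F [ 1.3  2.1 -0.6] T [0.13 0.12 0.35] w 3.2 q [ 0.52  0.61  1.63 -0.24  1.    0.56]
x+ 215 [96.5 98.1]
x- 165 [130.3 140.2]
y+ 427 [95.  97.9]
y- 499 [95.5 98.2]
x+ 250 [ 99.5 100.7]
x- 96 [138.  140.8]
y+ 207 [ 98.6 100.6]
y- 276 [100.2 101.5]
```

View pics/s24.png

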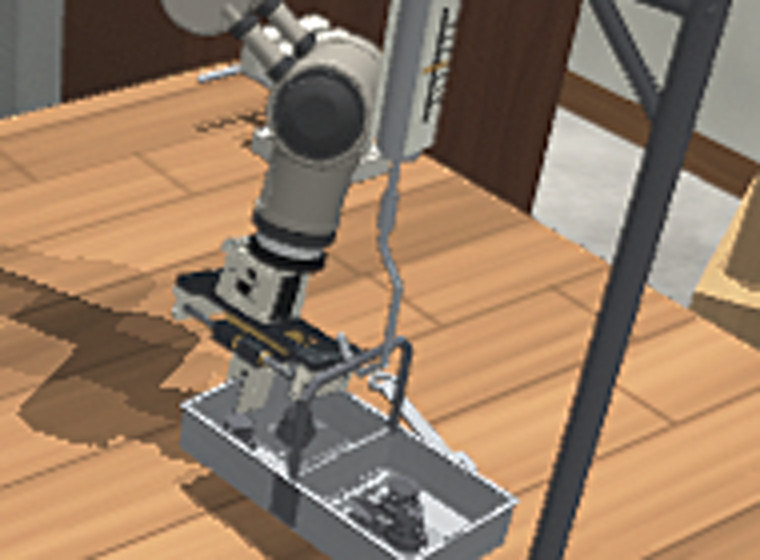

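Request:
{"name": "jog_arm", "arguments": {
  "motion": [
    {"xyz": [0, 0, 0], "spin": 0},
    {"xyz": [0, 0, 0], "spin": 0},
    {"xyz": [0, 0, 0], "spin": 0},
    {"xyz": [0, 0, 0], "spin": 0},
    {"xyz": [0, 0, 0], "spin": 0},
    {"xyz": [0, 0, 0], "spin": 0}
  ],
  "gripper": 0.5
}}

```text
clock: 62.62
position: [456.0, 279.0, 74.1]
tcp_rot: [0.084, 0.667, 0.737, -0.072]
force: [-0.1, -0.9, -0.0]
grip_width: 23.0
```

```bash
python3 -c "
from h import *
st(); bar((596,280),190); rim((597,282),7,98); rim((597,282),7,98,'top');snap('scene','s25.png',(250,80,440,220),4); snap('wrist','w25.png')"
```

```text
t 62.62 p [456.  279.   74.1] yaw 95.74 F [-0.1 -0.9 -0. ] T [0.08 0.08 0.03] w 23.0 q [ 0.52  0.61  1.63 -0.24  1.    0.56]
bar top 202 mid [594.4 283.9] len 142.0 normal yaw 7.0 z90 [196.5 199.7] slope deg -0.4
x+ 189 [92.1 93.7]
x- 132 [ 98.1 140.6]
y+ 394 [91.7 93.6]
y- 464 [93.2 96.1]
x+ 236 [95.  96.9]
x- 95 [139.3 141.3]
y+ 193 [95.4 96.7]
y- 258 [ 98. 100.]
```

View pics/s25.png

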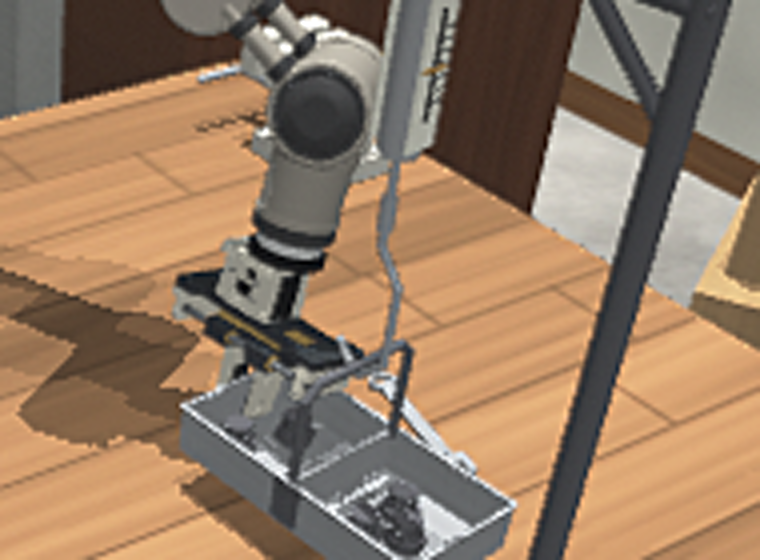

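View pics/w25.png

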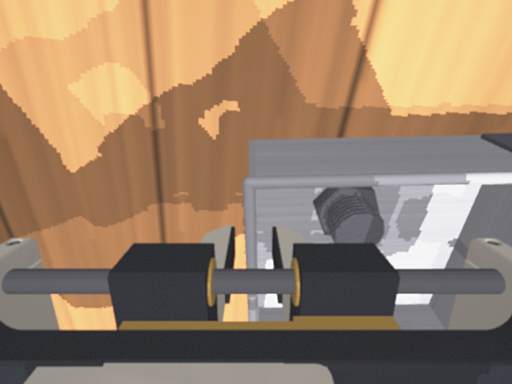

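Request:
{"name": "jog_arm", "arguments": {
  "motion": [
    {"xyz": [-1.1, 0, -5], "spin": 0},
    {"xyz": [-2.8, 0, -12.5], "spin": 0},
    {"xyz": [-5, 0, -22], "spin": 0},
    {"xyz": [-7.3, 0, -32], "spin": 0},
    {"xyz": [-9.5, 0, -42], "spin": 0},
    {"xyz": [-11.6, 0, -52], "spin": 0},
    {"xyz": [-13.9, 0, -62], "spin": 0},
    {"xyz": [-15.7, 0, -70], "spin": 0},
    {"xyz": [-15.7, 0, -70], "spin": 0}
  ]
}}

```text
clock: 64.0
position: [455.9, 279.1, 146.5]
tcp_rot: [0.084, 0.667, 0.737, -0.071]
force: [-1.0, -0.9, -0.7]
grip_width: 23.2
```

Request:
{"name": "jog_arm", "arguments": {
  "motion": [
    {"xyz": [0, 0, 0], "spin": 0},
    {"xyz": [0, 0, 0], "spin": 0},
    {"xyz": [0, 0, 0], "spin": 0},
    {"xyz": [0, 0, 0], "spin": 0},
    {"xyz": [0, 0, 0], "spin": 0},
    {"xyz": [0, 0, 0], "spin": 0},
    {"xyz": [0, 0, 0], "spin": 0},
    {"xyz": [0, 0, 0], "spin": 0},
    {"xyz": [0, 0, 0], "spin": 0},
    {"xyz": [0, 0, 0], "spin": 0},
    {"xyz": [0, 0, 0], "spin": 0},
    {"xyz": [0, 0, 0], "spin": 0},
    {"xyz": [0, 0, 0], "spin": 0},
    {"xyz": [0, 0, 0], "spin": 0},
    {"xyz": [0, 0, 0], "spin": 0},
    {"xyz": [0, 0, 0], "spin": 0},
    {"xyz": [0, 0, 0], "spin": 0},
    {"xyz": [0, 0, 0], "spin": 0},
    {"xyz": [0, 0, 0], "spin": 0},
    {"xyz": [0, 0, 0], "spin": 0}
  ]
}}

```text
clock: 66.5
position: [455.7, 279.0, 145.8]
tcp_rot: [0.084, 0.666, 0.737, -0.072]
force: [0.1, 0.0, -0.1]
grip_width: 22.5
```

```bash
python3 -c "
from h import *
st(); bar((596,280),190); bar((596,280),190,n='scene'); rim((597,282),7,98); rim((597,282),7,98,'top');snap('scene','s26.png',(250,80,440,220),4); snap('top','t26.png',(60,60,260,240),3.4)"
```

```text
t 66.5 p [455.7 279.  145.8] yaw 95.74 F [ 0.1  0.  -0.1] T [ 0.07  0.03 -0.05] w 22.5 q [ 0.52  0.52  1.56 -0.22  1.16  0.52]
bar top 198 mid [594.4 284.6] len 142.0 normal yaw 6.9 z90 [196.4 199.6] slope deg -1.0
bar scene 106 mid [599.9 279.1] len 139.0 normal yaw 6.5 z90 [191.9 197.6] slope deg -0.0
x+ 193 [91.9 94.1]
x- 204 [95.3 98.3]
y+ 438 [92.1 94.4]
y- 473 [93.1 95.9]
x+ 234 [94.8 96.8]
x- 87 [ 99.4 132.6]
y+ 217 [95.6 97.3]
y- 255 [97.5 98.6]
```

View pics/s26.png

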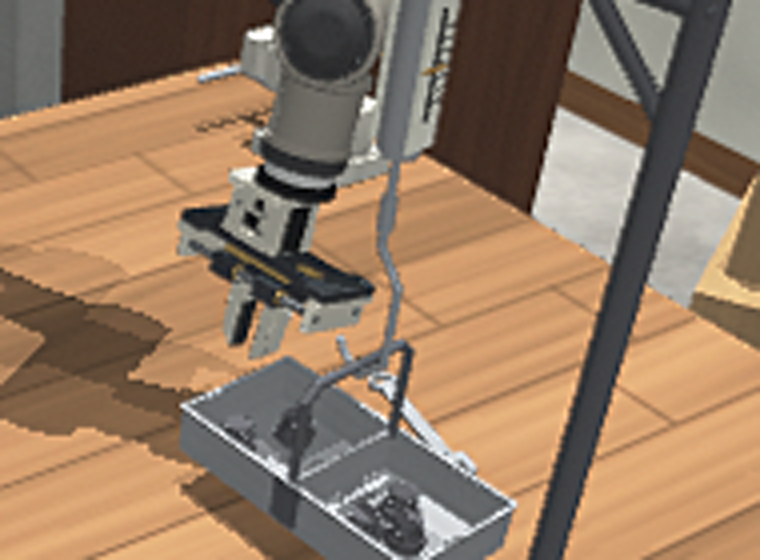

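View pics/t26.png

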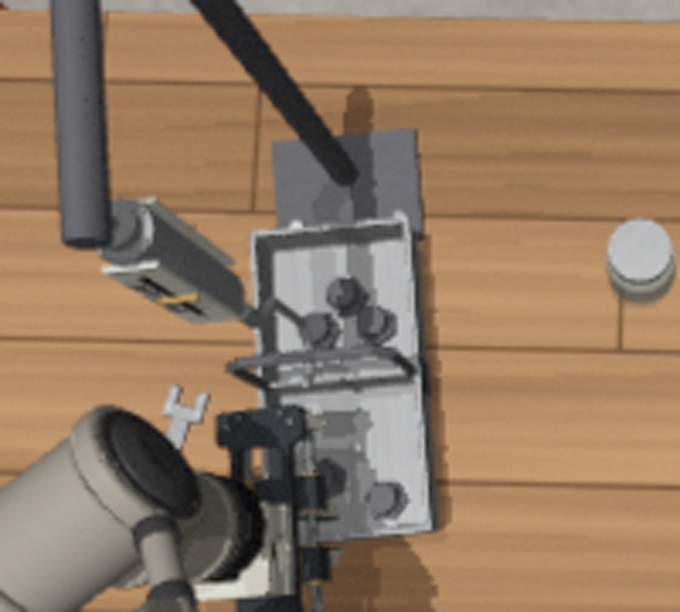

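Request:
{"name": "jog_arm", "arguments": {
  "motion": [
    {"xyz": [0, 0, 0], "spin": 0},
    {"xyz": [0, 0, 0], "spin": 0},
    {"xyz": [0, 0, 0], "spin": 0},
    {"xyz": [0, 0, 0], "spin": 0},
    {"xyz": [0, 0, 0], "spin": 0},
    {"xyz": [0, 0, 0], "spin": 0},
    {"xyz": [0, 0, 0], "spin": 0},
    {"xyz": [0, 0, 0], "spin": 0},
    {"xyz": [0, 0, 0], "spin": 0},
    {"xyz": [0, 0, 0], "spin": 0},
    {"xyz": [0, 0, 0], "spin": 0},
    {"xyz": [0, 0, 0], "spin": 0},
    {"xyz": [0, 0, 0], "spin": 0},
    {"xyz": [0, 0, 0], "spin": 0},
    {"xyz": [0, 0, 0], "spin": 0},
    {"xyz": [0, 0, 0], "spin": 0},
    {"xyz": [0, 0, 0], "spin": 0},
    {"xyz": [0, 0, 0], "spin": 0}
  ]
}}

```text
clock: 69.05
position: [455.6, 278.9, 145.8]
tcp_rot: [0.084, 0.666, 0.737, -0.072]
force: [-0.1, -0.4, 0.4]
grip_width: 22.9
```

```bash
python3 -c "
from h import *
st(); bar((596,280),190); bar((596,280),190,n='scene'); p,d,i=snap('wrist','w27.png')
C=cloud(d,i); P=C[d>0]; c=np.array([597,282.5]); r=P[(P[:,2]>85)&(P[:,2]<106)]; T=r[:,:2]-c; a=np.radians(7); X=T@[np.cos(a),np.sin(a)]; Y=T@[-np.sin(a),np.cos(a)]
k=(X<-115)&(X>-160)&(abs(Y)<60); print('end',np.percentile(X[k],[3,50,97]),k.sum(),np.percentile(r[k][:,2],[50,90]))
k=(X<-25)&(X>-130)&(Y>50)&(Y<85); print('side',np.percentile(Y[k],[3,50,97]),k.sum())
s=get_state(); t=s['position'][:2]-c; print('tcp in frame',t@[np.cos(a),np.sin(a)],t@[-np.sin(a),np.cos(a)])
"
```

```text
t 69.05 p [455.6 278.9 145.8] yaw 95.74 F [-0.1 -0.4  0.4] T [ 0.05  0.09 -0.04] w 22.9 q [ 0.52  0.52  1.56 -0.22  1.16  0.52]
bar top 202 mid [594.3 284. ] len 141.0 normal yaw 7.0 z90 [196.2 199.3] slope deg -0.5
bar scene 107 mid [599.4 279.4] len 141.0 normal yaw 6.6 z90 [191.7 197.3] slope deg -0.6
end [-142.94079927 -140.39044697 -137.84392777] 913 [96.54568143 97.44467965]
side [68.61599987 72.04267218 74.05236484] 1517
tcp in frame -140.72471730638543 13.727921987022812
```

View pics/w27.png

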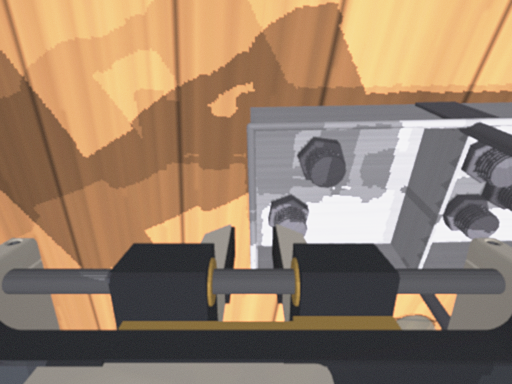

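Request:
{"name": "jog_arm", "arguments": {
  "motion": [
    {"xyz": [2, 0, 9], "spin": 0},
    {"xyz": [5.5, -0.1, 25], "spin": 0},
    {"xyz": [9.3, -0.2, 42], "spin": 0},
    {"xyz": [12.5, -0.3, 56], "spin": 0},
    {"xyz": [14.6, -0.4, 65], "spin": 0},
    {"xyz": [15.9, -0.4, 71], "spin": 0},
    {"xyz": [15.9, -0.4, 71], "spin": 0},
    {"xyz": [15.9, -0.4, 71], "spin": 0}
  ]
}}

```text
clock: 70.2
position: [456.0, 279.1, 73.5]
tcp_rot: [0.084, 0.667, 0.737, -0.071]
force: [0.9, 0.0, 0.0]
grip_width: 23.0
```

Request:
{"name": "jog_arm", "arguments": {
  "motion": [
    {"xyz": [0, 0, 0], "spin": 0},
    {"xyz": [0, 0, 0], "spin": 0},
    {"xyz": [0, 0, 0], "spin": 0},
    {"xyz": [0, 0, 0], "spin": 0},
    {"xyz": [0, 0, 0], "spin": 0},
    {"xyz": [0, 0, 0], "spin": 0}
  ],
  "gripper": 1
}}

```text
clock: 70.95
position: [457.0, 279.3, 73.4]
tcp_rot: [0.084, 0.666, 0.738, -0.07]
force: [5.2, 1.2, 0.5]
grip_width: 2.8
```

```bash
python3 -c "
from h import *
st(); bar((596,280),190); rim((597,282),7,98,'top'); snap('scene','s28.png',(250,80,440,220),4)"
```

```text
t 70.95 p [457.  279.3  73.4] yaw 95.75 F [5.2 1.2 0.5] T [ 0.17 -0.03  0.25] w 2.8 q [ 0.52  0.61  1.63 -0.24  1.    0.56]
bar top 205 mid [594.1 283. ] len 140.0 normal yaw 6.9 z90 [197.5 201. ] slope deg 0.2
x+ 246 [97.6 99.6]
x- 96 [139.1 141.8]
y+ 203 [96.8 98.7]
y- 269 [ 98.5 100. ]
```

View pics/s28.png

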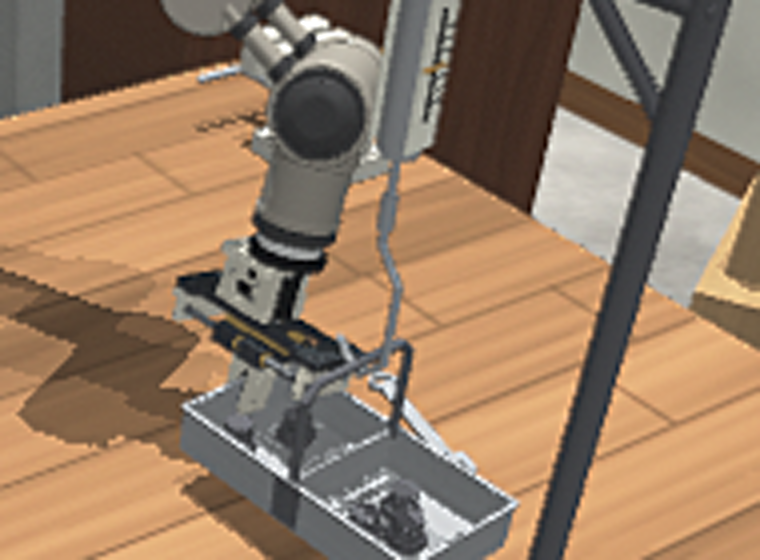

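Request:
{"name": "jog_arm", "arguments": {
  "motion": [
    {"xyz": [0.7, -0.4, 3], "spin": 0},
    {"xyz": [-0.7, -0.7, -3], "spin": 0},
    {"xyz": [-1.5, -1.3, -6.5], "spin": 0},
    {"xyz": [-2.3, -1.9, -10], "spin": 0},
    {"xyz": [-3.1, -2.5, -14], "spin": 0},
    {"xyz": [-4, -3.2, -18], "spin": 0},
    {"xyz": [-4.9, -3.8, -22], "spin": 0},
    {"xyz": [-5.8, -4.5, -26], "spin": 0},
    {"xyz": [-6.7, -5.1, -30], "spin": 0},
    {"xyz": [-7.6, -5.8, -34], "spin": 0},
    {"xyz": [-8.5, -6.4, -38], "spin": 0},
    {"xyz": [-9.4, -7, -42], "spin": 0},
    {"xyz": [-9.9, -7, -44], "spin": 0},
    {"xyz": [-9.9, -7, -44], "spin": 0},
    {"xyz": [-9.9, -7, -44], "spin": 0}
  ]
}}

```text
clock: 72.97
position: [448.2, 278.1, 117.9]
tcp_rot: [0.083, 0.666, 0.737, -0.072]
force: [-0.1, 0.6, -8.4]
grip_width: 4.9
```

```bash
python3 -c "
from h import *
st(); bar((596,280),225);bar((596,280),225,n='scene'); rim((597,282),7,128,'top'); snap('scene','s29.png',(250,80,440,220),4)"
```

```text
t 72.97 p [448.2 278.1 117.9] yaw 95.75 F [-0.1  0.6 -8.4] T [ 0.27  1.19 -0.04] w 4.9 q [ 0.52  0.54  1.61 -0.23  1.09  0.54]
bar top 223 mid [592.6 284.7] len 140.0 normal yaw 7.7 z90 [232.1 235.2] slope deg -1.1
bar scene 115 mid [599.  280.2] len 140.0 normal yaw 6.7 z90 [226.9 232.2] slope deg -0.0
x+ 222 [120.  121.8]
x- 190 [141.  144.1]
y+ 280 [124.8 129.9]
y- 289 [135.9 140.2]
```

View pics/s29.png

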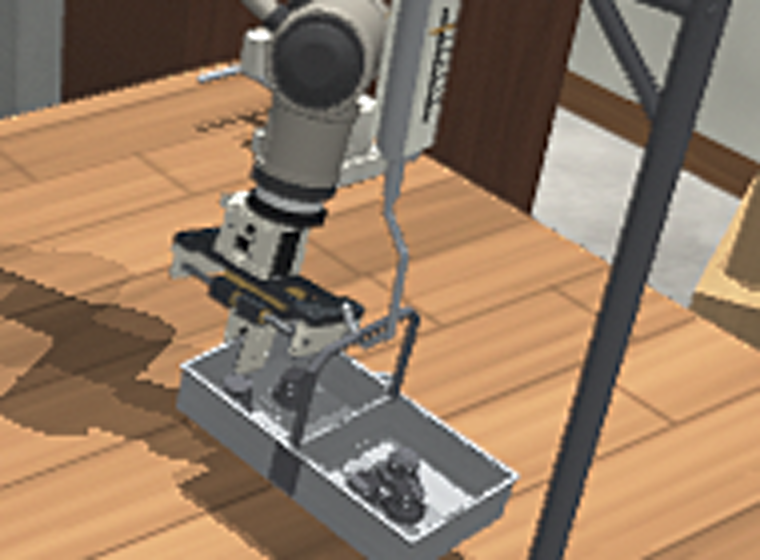

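Request:
{"name": "jog_arm", "arguments": {
  "motion": [
    {"xyz": [-0.5, 0, -2], "spin": 0},
    {"xyz": [-1.2, 0, -5.5], "spin": 0},
    {"xyz": [-2.2, 0, -10], "spin": 0},
    {"xyz": [-3.2, 0, -14.5], "spin": 0},
    {"xyz": [-4.2, 0, -19], "spin": 0},
    {"xyz": [-5.3, 0.1, -23.5], "spin": 0},
    {"xyz": [-6.3, 0.1, -28], "spin": 0},
    {"xyz": [-7.3, 0.1, -32.5], "spin": 0},
    {"xyz": [-8.2, 0.2, -36.5], "spin": 0},
    {"xyz": [-8.9, 0.2, -39.5], "spin": 0},
    {"xyz": [-9.2, 0.2, -41], "spin": 0},
    {"xyz": [-9.2, 0.2, -41], "spin": 0},
    {"xyz": [-9.2, 0.2, -41], "spin": 0}
  ]
}}

```text
clock: 74.8
position: [448.3, 278.1, 159.9]
tcp_rot: [0.084, 0.666, 0.737, -0.072]
force: [-0.3, 0.6, -7.8]
grip_width: 4.9
```

```bash
python3 -c "
from h import *
st(); bar((596,280),268); m=tmat(); print((m.T@[-95,-11.7,0]).round(1))"
```

```text
t 74.8 p [448.3 278.1 159.9] yaw 95.74 F [-0.3  0.6 -7.8] T [0.33 1.21 0.  ] w 4.9 q [ 0.52  0.49  1.56 -0.22  1.18  0.52]
bar top 228 mid [593.  286.1] len 143.0 normal yaw 7.4 z90 [273.9 277.2] slope deg -0.4
[ -2.1 -95.7  -0. ]
```

Request:
{"name": "jog_arm", "arguments": {
  "motion": [
    {"xyz": [0, -2.7, 0], "spin": 0},
    {"xyz": [-0.2, -10, 0], "spin": 0},
    {"xyz": [-0.5, -20.7, 0], "spin": 0},
    {"xyz": [-0.7, -33.7, 0], "spin": 0},
    {"xyz": [-1, -47.8, 0], "spin": 0},
    {"xyz": [-1.4, -62, 0], "spin": 0},
    {"xyz": [-1.6, -75, 0], "spin": 0},
    {"xyz": [-1.9, -85.7, 0], "spin": 0},
    {"xyz": [-2, -93, 0], "spin": 0},
    {"xyz": [-2.1, -95.7, 0], "spin": 0},
    {"xyz": [-2.1, -95.7, 0], "spin": 0},
    {"xyz": [-2.1, -95.7, 0], "spin": 0}
  ]
}}

```text
clock: 76.35
position: [353.8, 266.5, 160.0]
tcp_rot: [0.084, 0.667, 0.737, -0.072]
force: [-0.6, -0.6, -8.2]
grip_width: 4.5
```

```bash
python3 -c "
from h import *
st(); snap('scene','s30.png',(200,60,460,230),2.8); to2(400,0,172); 
m=tmat(); d=np.array([336,-316,168])-get_state()['position']; print('total to rack pre',(m.T@d).round(1)) "
```

```text
t 76.35 p [353.8 266.5 160. ] yaw 95.73 F [-0.6 -0.6 -8.2] T [ 0.31  1.19 -0.03] w 4.5 q [ 0.6   0.36  1.78 -0.22  1.11  0.61]
shift [-265.8   19.1   47.5] spin 0 len 271.0
total to rack pre [-565.5  -76.5  118.2]
```

View pics/s30.png

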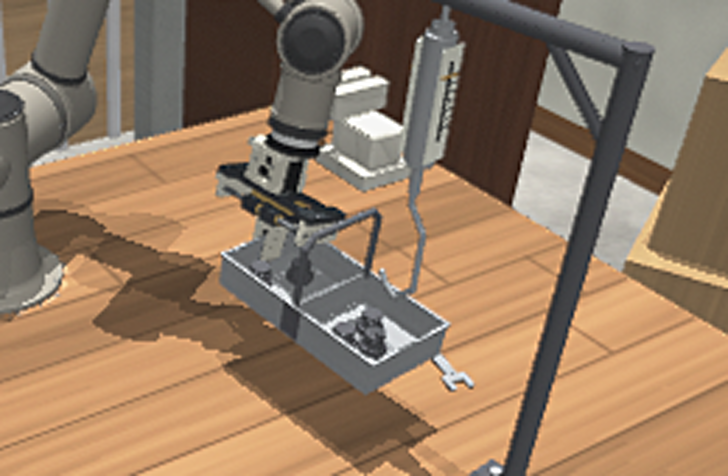

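Request:
{"name": "jog_arm", "arguments": {
  "motion": [
    {"xyz": [-2.4, 0.2, 0.4], "spin": 0},
    {"xyz": [-9, 0.6, 1.6], "spin": 0},
    {"xyz": [-19.7, 1.4, 3.5], "spin": 0},
    {"xyz": [-33.5, 2.4, 6], "spin": 0},
    {"xyz": [-50, 3.6, 8.9], "spin": 0},
    {"xyz": [-68.8, 4.9, 12.3], "spin": 0},
    {"xyz": [-89.6, 6.4, 16], "spin": 0},
    {"xyz": [-110.8, 8, 19.8], "spin": 0},
    {"xyz": [-132.9, 9.5, 23.7], "spin": 0},
    {"xyz": [-155, 11.1, 27.7], "spin": 0},
    {"xyz": [-176.2, 12.7, 31.5], "spin": 0},
    {"xyz": [-197, 14.2, 35.2], "spin": 0},
    {"xyz": [-215.8, 15.5, 38.6], "spin": 0},
    {"xyz": [-232.3, 16.7, 41.5], "spin": 0},
    {"xyz": [-246.1, 17.7, 44], "spin": 0},
    {"xyz": [-256.8, 18.5, 45.9], "spin": 0},
    {"xyz": [-263.4, 18.9, 47.1], "spin": 0},
    {"xyz": [-265.8, 19.1, 47.5], "spin": 0},
    {"xyz": [-265.8, 19.1, 47.5], "spin": 0}
  ]
}}

```text
clock: 78.78
position: [399.6, 0.1, 172.0]
tcp_rot: [0.084, 0.666, 0.737, -0.072]
force: [0.0, -0.4, -7.7]
grip_width: 5.0
```

```bash
python3 -c "
from h import *
st(); bar((547,0),280); to2(336,-316,168)"
```

```text
t 78.78 p [3.996e+02 1.000e-01 1.720e+02] yaw 95.75 F [ 0.  -0.4 -7.7] T [0.34 1.21 0.04] w 5.0 q [-0.03  0.21  1.97 -0.27  0.95  0.03]
bar top 230 mid [545.    7.5] len 140.0 normal yaw 7.3 z90 [286.2 289.1] slope deg -0.0
shift [-299.9  -95.4   70.8] spin 0 len 323.0
```

Request:
{"name": "jog_arm", "arguments": {
  "motion": [
    {"xyz": [-2.2, -0.7, 0.5], "spin": 0.001},
    {"xyz": [-8.5, -2.7, 2], "spin": 0.003},
    {"xyz": [-18.6, -5.9, 4.4], "spin": 0.007},
    {"xyz": [-31.7, -10.1, 7.5], "spin": 0.012},
    {"xyz": [-47.5, -15.1, 11.2], "spin": 0.017},
    {"xyz": [-65.8, -20.9, 15.5], "spin": 0.024},
    {"xyz": [-85.9, -27.3, 20.3], "spin": 0.032},
    {"xyz": [-107.3, -34.1, 25.3], "spin": 0.039},
    {"xyz": [-129.5, -41.2, 30.6], "spin": 0.048},
    {"xyz": [-152.4, -48.5, 36], "spin": 0.056},
    {"xyz": [-175.2, -55.7, 41.3], "spin": 0.064},
    {"xyz": [-197.4, -62.8, 46.6], "spin": 0.073},
    {"xyz": [-218.8, -69.6, 51.6], "spin": 0.08},
    {"xyz": [-238.9, -76, 56.4], "spin": 0.088},
    {"xyz": [-257.2, -81.8, 60.7], "spin": 0.095},
    {"xyz": [-273, -86.8, 64.4], "spin": 0.1},
    {"xyz": [-286.1, -91, 67.5], "spin": 0.105},
    {"xyz": [-296.2, -94.2, 69.9], "spin": 0.109},
    {"xyz": [-302.6, -96.2, 71.4], "spin": 0.111},
    {"xyz": [-304.7, -96.9, 71.9], "spin": 0.112}
  ]
}}

```text
clock: 81.32
position: [335.0, -321.4, 168.0]
tcp_rot: [0.087, 0.707, 0.699, -0.067]
force: [-0.1, 0.3, -8.0]
grip_width: 4.3
```

```bash
python3 -c "
from h import *
st(); bar((482,-329),278); bar((482,-329),278,n='scene'); snap('top','t31.png',(260,80,440,300),2.7); m=tmat(); print((m.T@[100,0,0]).round(1),(m.T@[0,100,0]).round(1),(m.T@[0,0,-10]).round(2))
p,d,i=snap('top'); C=cloud(d,i); P=C[d>0]; q=P[(P[:,0]>545)&(P[:,0]<750)&(abs(P[:,1]+328)<20)&(P[:,2]>212)&(P[:,2]<260)]; f=cv2.fitLine(q[:,:2].astype(np.float32),cv2.DIST_HUBER,0,.01,.01).ravel(); print('rod y at 580',f[3]+(580-f[2])*f[1]/f[0],np.degrees(f[1]/f[0]))"
```

```text
t 81.33 p [ 335.  -321.4  168. ] yaw 89.16 F [-0.1  0.3 -8. ] T [0.41 1.23 0.05] w 4.3 q [-0.85  0.24  1.93 -0.17  0.79 -0.73]
bar top 235 mid [ 477.1 -330.5] len 141.0 normal yaw 1.0 z90 [286.4 289.4] slope deg 2.4
bar scene 194 mid [ 481.5 -333.1] len 141.0 normal yaw 0.8 z90 [283.2 287.3] slope deg -0.5
[  1.4 100.    2.7] [ 97.6  -0.8 -21.7] [ 2.17 -0.3   9.76]
rod y at 580 -326.90845 0.95086974
```

View pics/t31.png

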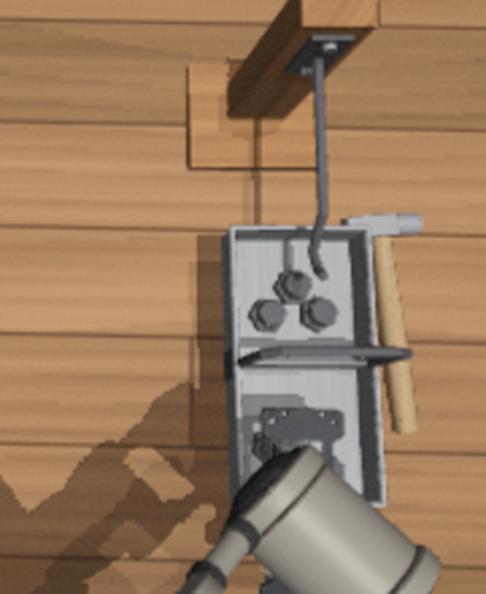

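Request:
{"name": "jog_arm", "arguments": {
  "motion": [
    {"xyz": [0.1, 2.9, 0.1], "spin": 0},
    {"xyz": [0.4, 10.7, 0.2], "spin": 0},
    {"xyz": [0.8, 22.1, 0.5], "spin": 0},
    {"xyz": [1.3, 36.1, 0.8], "spin": 0},
    {"xyz": [1.8, 51.3, 1.2], "spin": 0},
    {"xyz": [2.3, 66.4, 1.5], "spin": 0},
    {"xyz": [2.8, 80.4, 1.8], "spin": 0},
    {"xyz": [3.2, 91.8, 2.1], "spin": 0},
    {"xyz": [3.5, 99.6, 2.2], "spin": 0},
    {"xyz": [3.6, 102.5, 2.3], "spin": 0},
    {"xyz": [3.6, 102.5, 2.3], "spin": 0},
    {"xyz": [3.6, 102.5, 2.3], "spin": 0}
  ]
}}

```text
clock: 83.02
position: [437.2, -319.0, 168.0]
tcp_rot: [0.087, 0.707, 0.699, -0.067]
force: [0.1, 0.3, -9.5]
grip_width: 5.3
```

```bash
python3 -c "
from h import *
st(); bar((580,-329),278,70); bar((580,-329),278,70,n='scene'); snap('top','t32.png',(260,80,440,300),2.7); snap('scene','s32.png',(110,150,310,330),4)"
```

```text
t 83.03 p [ 437.2 -319.   168. ] yaw 89.15 F [ 0.1  0.3 -9.5] T [0.41 1.3  0.01] w 5.3 q [-0.69  0.38  1.72 -0.2   0.89 -0.56]
bar top 228 mid [ 580.9 -328.4] len 139.0 normal yaw 1.0 z90 [285.3 287.7] slope deg 0.4
bar scene 214 mid [ 585.  -329.6] len 139.0 normal yaw 1.3 z90 [282.4 286.2] slope deg 0.1
```

View pics/t32.png

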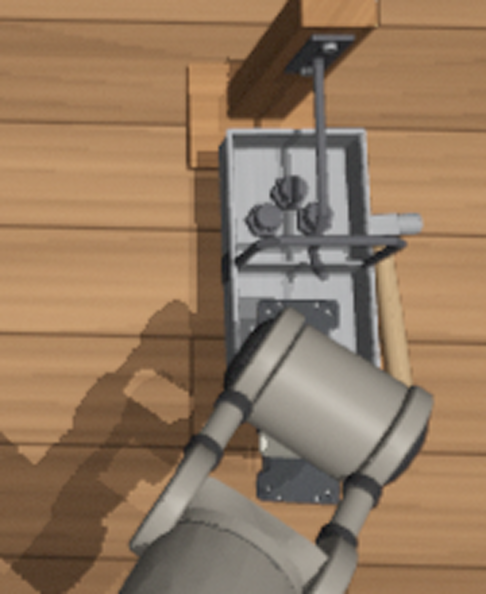

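View pics/s32.png

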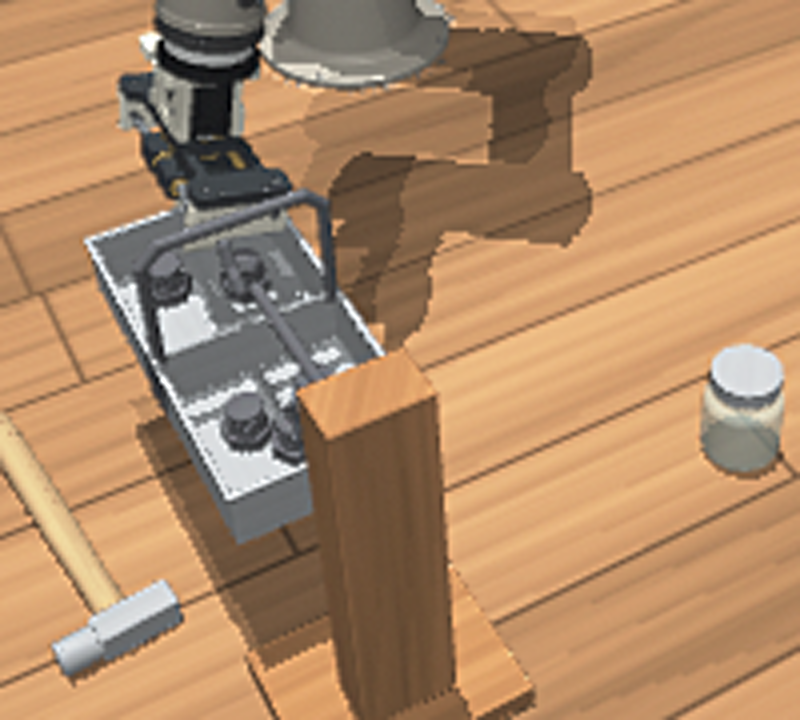

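Request:
{"name": "jog_arm", "arguments": {
  "motion": [
    {"xyz": [0.4, 0, 2], "spin": 0},
    {"xyz": [1.2, -0.2, 5.5], "spin": 0},
    {"xyz": [2.2, -0.3, 10], "spin": 0},
    {"xyz": [3.2, -0.4, 14.5], "spin": 0},
    {"xyz": [4.2, -0.6, 19], "spin": 0},
    {"xyz": [5.2, -0.7, 23.5], "spin": 0},
    {"xyz": [6.2, -0.9, 28], "spin": 0},
    {"xyz": [7.2, -1, 32.5], "spin": 0},
    {"xyz": [8.2, -1.1, 37], "spin": 0},
    {"xyz": [9.1, -1.3, 41], "spin": 0},
    {"xyz": [9.9, -1.4, 44.5], "spin": 0},
    {"xyz": [10.5, -1.5, 47.5], "spin": 0},
    {"xyz": [11.1, -1.6, 50], "spin": 0},
    {"xyz": [11.1, -1.6, 50], "spin": 0},
    {"xyz": [11.1, -1.6, 50], "spin": 0}
  ]
}}

```text
clock: 85.1
position: [437.5, -319.1, 116.9]
tcp_rot: [0.088, 0.707, 0.699, -0.067]
force: [-0.3, 0.8, -8.7]
grip_width: 4.9
```

```bash
python3 -c "
from h import *
st(); bar((580,-329),228,70); bar((580,-329),228,70,n='scene'); snap('scene','s33.png',(110,150,310,330),4)"
```

```text
t 85.1 p [ 437.5 -319.1  116.9] yaw 89.16 F [-0.3  0.8 -8.7] T [ 0.4   1.2  -0.04] w 4.9 q [-0.69  0.45  1.78 -0.22  0.76 -0.53]
bar top 219 mid [ 582.1 -328.4] len 136.0 normal yaw 1.5 z90 [233.1 236. ] slope deg 0.4
bar scene 207 mid [ 585.  -329.3] len 137.0 normal yaw 0.8 z90 [231.  235.1] slope deg -0.3
```

View pics/s33.png

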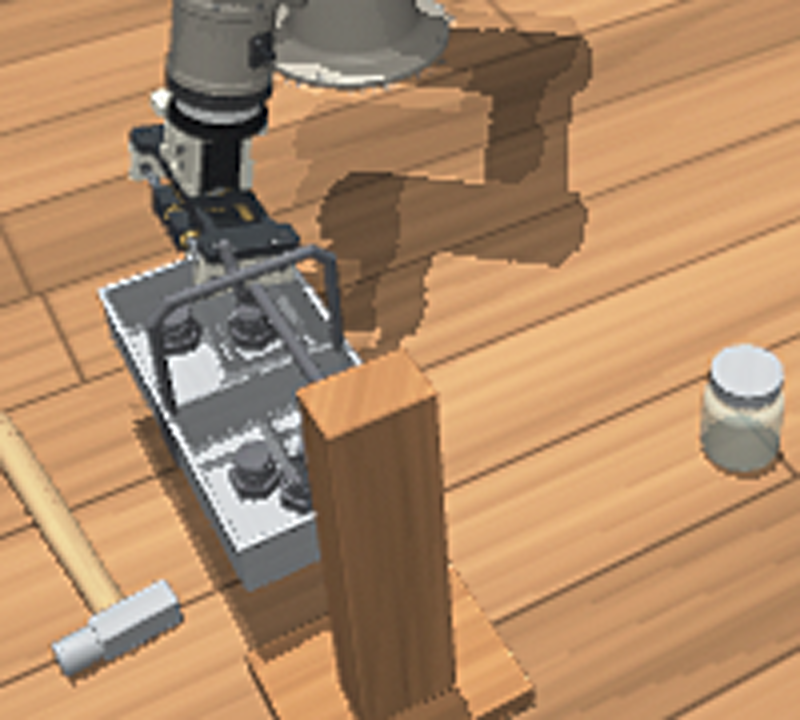

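Request:
{"name": "jog_arm", "arguments": {
  "motion": [
    {"xyz": [0.2, 0, 1], "spin": 0},
    {"xyz": [0.4, 0, 2], "spin": 0},
    {"xyz": [0.7, 0, 3], "spin": 0},
    {"xyz": [0.9, 0, 4], "spin": 0},
    {"xyz": [1.1, 0.3, 5], "spin": 0},
    {"xyz": [1.3, 1, 6], "spin": 0},
    {"xyz": [1.6, 2, 7], "spin": 0},
    {"xyz": [1.8, 3, 8], "spin": 0},
    {"xyz": [1.8, 3, 8], "spin": 0}
  ]
}}

```text
clock: 86.38
position: [440.8, -319.0, 108.7]
tcp_rot: [0.087, 0.707, 0.699, -0.067]
force: [-0.7, 0.2, -7.7]
grip_width: 4.6
```

```bash
python3 -c "
from h import *
st(); bar((580,-329),225,70); bar((580,-329),225,70,n='scene')"
```

```text
t 86.38 p [ 440.8 -319.   108.7] yaw 89.17 F [-0.7  0.2 -7.7] T [ 0.4   1.23 -0.  ] w 4.6 q [-0.68  0.47  1.78 -0.22  0.75 -0.52]
bar top 230 mid [ 580.8 -327.9] len 137.0 normal yaw 0.4 z90 [229.  232.5] slope deg 0.6
bar scene 199 mid [ 585.4 -329.8] len 138.0 normal yaw 0.9 z90 [226.8 230.5] slope deg 0.4
```

Request:
{"name": "jog_arm", "arguments": {
  "motion": [
    {"xyz": [0.2, 0.5, 1], "spin": 0},
    {"xyz": [0.4, 1, 2], "spin": 0},
    {"xyz": [0.7, 1.5, 3], "spin": 0},
    {"xyz": [0.9, 2, 4], "spin": 0},
    {"xyz": [1.1, 2.5, 5], "spin": 0},
    {"xyz": [1.1, 2.5, 5], "spin": 0},
    {"xyz": [1.1, 2.5, 5], "spin": 0}
  ]
}}

```text
clock: 87.35
position: [443.6, -319.1, 103.8]
tcp_rot: [0.088, 0.707, 0.699, -0.067]
force: [0.2, -0.1, -5.6]
grip_width: 3.3
```

```bash
python3 -c "
from h import *
st(); bar((580,-329),222,70); bar((580,-329),222,70,n='scene'); rim((582,-329),1,120); rim((582,-329),1,120,'top')"
```

```text
t 87.35 p [ 443.6 -319.1  103.8] yaw 89.17 F [ 0.2 -0.1 -5.6] T [0.39 0.96 0.06] w 3.3 q [-0.68  0.48  1.78 -0.23  0.74 -0.51]
bar top 227 mid [ 580.7 -329. ] len 139.0 normal yaw 0.6 z90 [228.5 231.9] slope deg 1.0
bar scene 202 mid [ 584.9 -330.7] len 136.0 normal yaw 0.4 z90 [226.  229.4] slope deg 0.1
x+ 211 [125.5 127.5]
x- 234 [125.3 127.6]
y+ 134 [125.7 127.8]
y- 251 [128.1 129. ]
x+ 362 [128.  130.1]
x- 1 None
y+ 298 [128.5 130.1]
y- 602 [127.8 129.8]
```

Request:
{"name": "jog_arm", "arguments": {
  "motion": [
    {"xyz": [0.2, 0.3, 1], "spin": 0},
    {"xyz": [0.4, 0.6, 2], "spin": 0},
    {"xyz": [0.7, 0.9, 3], "spin": 0},
    {"xyz": [0.7, 0.9, 3], "spin": 0},
    {"xyz": [0.7, 0.9, 3], "spin": 0}
  ]
}}

```text
clock: 88.18
position: [445.2, -319.5, 101.3]
tcp_rot: [0.089, 0.707, 0.699, -0.067]
force: [4.9, 0.9, 0.1]
grip_width: 3.2
```

```bash
python3 -c "
from h import *
st(); bar((580,-329),222,70); rim((582,-329),1,120); rim((582,-329),1,120,'top')"
```

```text
t 88.17 p [ 445.2 -319.5  101.3] yaw 89.16 F [4.9 0.9 0.1] T [0.16 0.08 0.36] w 3.2 q [-0.68  0.49  1.78 -0.23  0.73 -0.51]
bar top 226 mid [ 580.8 -328.3] len 138.0 normal yaw 0.6 z90 [228.3 231.3] slope deg 1.0
x+ 218 [127.3 129.7]
x- 205 [123.9 126.5]
y+ 119 [125.1 126.7]
y- 250 [128.3 129.9]
x+ 392 [129.  131.1]
x- 0 None
y+ 286 [128.6 130.7]
y- 600 [128.1 129.9]
```

Request:
{"name": "jog_arm", "arguments": {
  "motion": [
    {"xyz": [0, 0.7, 0], "spin": 0},
    {"xyz": [0, 1.2, 0], "spin": 0},
    {"xyz": [0, 1.2, 0], "spin": 0},
    {"xyz": [0, 1.2, 0], "spin": 0}
  ]
}}

```text
clock: 88.82
position: [445.7, -319.1, 100.8]
tcp_rot: [0.088, 0.707, 0.699, -0.067]
force: [3.5, 0.7, -0.5]
grip_width: 3.2
```

```bash
python3 -c "
from h import *
st()"
```

```text
t 88.83 p [ 445.7 -319.1  100.8] yaw 89.17 F [ 3.5  0.7 -0.5] T [0.14 0.01 0.38] w 3.2 q [-0.68  0.49  1.77 -0.23  0.73 -0.51]
```

Request:
{"name": "jog_arm", "arguments": {
  "motion": [
    {"xyz": [0, 0, 0], "spin": 0},
    {"xyz": [0, 0, 0], "spin": 0},
    {"xyz": [0, 0, 0], "spin": 0},
    {"xyz": [0, 0, 0], "spin": 0},
    {"xyz": [0, 0, 0], "spin": 0},
    {"xyz": [0, 0, 0], "spin": 0}
  ],
  "gripper": 0.5
}}

```text
clock: 89.58
position: [445.6, -319.1, 100.7]
tcp_rot: [0.087, 0.707, 0.699, -0.067]
force: [-0.7, -0.1, -0.8]
grip_width: 22.9
```

```bash
python3 -c "
from h import *
st(); bar((580,-329),222,70); rim((582,-329),1,120); rim((582,-329),1,120,'top'); snap('scene','s34.png',(110,150,310,330),4); snap('wrist','w34.png')"
```

```text
t 89.58 p [ 445.6 -319.1  100.7] yaw 89.16 F [-0.7 -0.1 -0.8] T [0.06 0.07 0.  ] w 22.9 q [-0.68  0.49  1.77 -0.23  0.73 -0.51]
bar top 228 mid [ 580.7 -327.8] len 137.0 normal yaw 0.4 z90 [228.1 231.3] slope deg 0.2
x+ 201 [122.5 124.7]
x- 207 [127.8 130.2]
y+ 126 [126.4 128.8]
y- 231 [127.6 129.5]
x+ 307 [124.9 126.9]
x- 0 None
y+ 297 [127.8 129.9]
y- 557 [126.7 128.8]
```

View pics/w34.png

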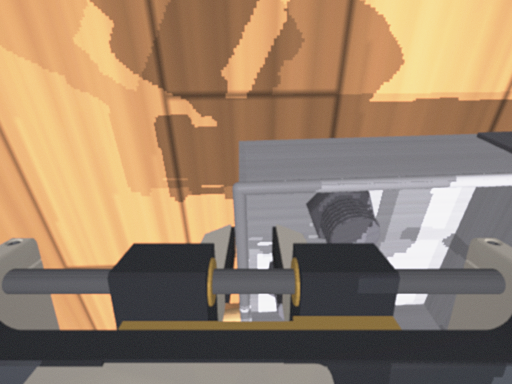

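View pics/s34.png

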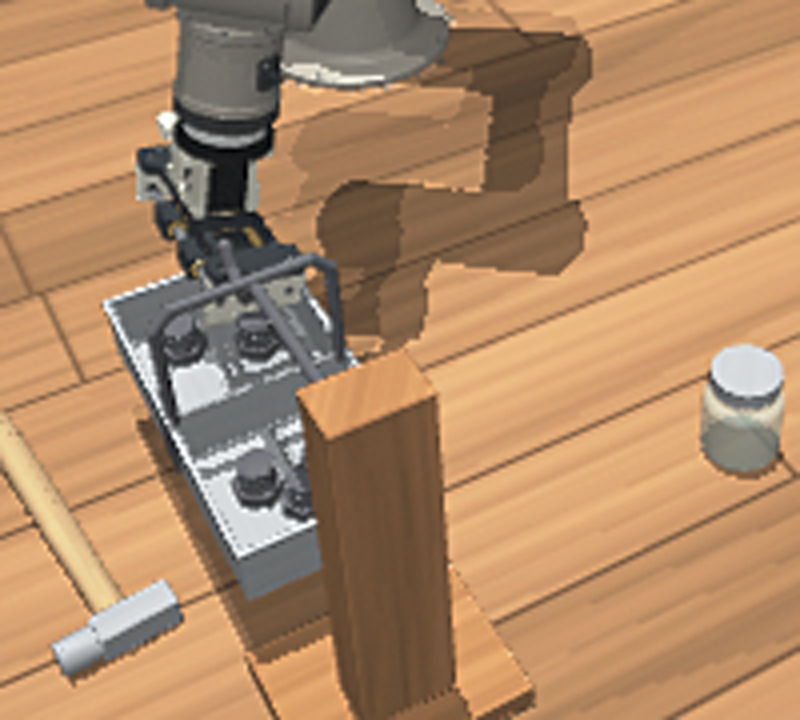

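Request:
{"name": "jog_arm", "arguments": {
  "motion": [
    {"xyz": [0, -4, 0], "spin": 0},
    {"xyz": [0, -4, 0], "spin": 0},
    {"xyz": [-1.1, -4, -5], "spin": 0},
    {"xyz": [-2.8, -3.8, -12.5], "spin": 0},
    {"xyz": [-5, -3.5, -22], "spin": 0},
    {"xyz": [-7.3, -3.2, -32], "spin": 0},
    {"xyz": [-9.5, -2.9, -42], "spin": 0},
    {"xyz": [-11.6, -2.6, -52], "spin": 0},
    {"xyz": [-13.9, -2.3, -62], "spin": 0},
    {"xyz": [-15.7, -2, -70], "spin": 0},
    {"xyz": [-15.7, -2, -70], "spin": 0}
  ]
}}

```text
clock: 91.2
position: [441.7, -319.4, 173.0]
tcp_rot: [0.088, 0.707, 0.699, -0.067]
force: [0.3, 0.0, -0.4]
grip_width: 23.0
```

```bash
python3 -c "
from h import *
st(); m=tmat(); print((m.T@[-120,60,20]).round(1)); rim((582,-329),1,120); rim((582,-329),1,120,'top'); snap('wrist','w35.png')"
```

```text
t 91.2 p [ 441.7 -319.4  173. ] yaw 89.15 F [ 0.3  0.  -0.4] T [ 0.04 -0.    0.02] w 23.0 q [-0.68  0.38  1.7  -0.19  0.9  -0.56]
[  52.5 -119.8  -36. ]
x+ 201 [122.4 124.2]
x- 368 [127.6 129.8]
y+ 172 [127.1 129. ]
y- 229 [127.1 128.6]
x+ 304 [125.1 126.7]
x- 0 None
y+ 372 [128.9 130.8]
y- 426 [126.9 129.5]
```

View pics/w35.png

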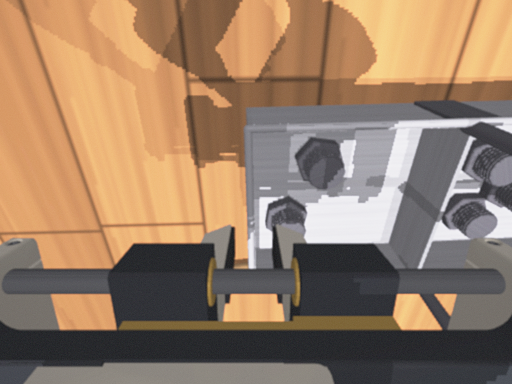

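Request:
{"name": "jog_arm", "arguments": {
  "motion": [
    {"xyz": [10, -25, -7], "spin": 0},
    {"xyz": [26, -60, -18], "spin": 0},
    {"xyz": [44, -100, -30], "spin": 0},
    {"xyz": [52, -119, -36], "spin": 0},
    {"xyz": [52, -119, -36], "spin": 0},
    {"xyz": [52, -119, -36], "spin": 0},
    {"xyz": [52, -119, -36], "spin": 0},
    {"xyz": [52, -119, -36], "spin": 0},
    {"xyz": [52, -119, -36], "spin": 0},
    {"xyz": [52, -119, -36], "spin": 0},
    {"xyz": [52, -119, -36], "spin": 0},
    {"xyz": [52, -119, -36], "spin": 0},
    {"xyz": [52, -119, -36], "spin": 0},
    {"xyz": [52, -119, -36], "spin": 0}
  ]
}}

```text
clock: 93.1
position: [322.2, -259.7, 192.6]
tcp_rot: [0.088, 0.707, 0.699, -0.067]
force: [-0.4, 0.5, -1.1]
grip_width: 23.3
```

```bash
python3 -c "
from h import *
st(); bar((580,-329),222,70); rim((582,-329),1,120); rim((582,-329),1,120,'top'); snap('scene','s36.png',(60,100,460,370),1.9); snap('top','t36.png',(60,60,460,300),1.9)"
```

```text
t 93.1 p [ 322.2 -259.7  192.6] yaw 89.17 F [-0.4  0.5 -1.1] T [ 0.02  0.07 -0.03] w 23.3 q [-0.76  0.13  2.   -0.18  0.85 -0.64]
bar top 227 mid [ 580.6 -328.1] len 137.0 normal yaw 0.4 z90 [228.3 231. ] slope deg 0.1
x+ 201 [123.3 125. ]
x- 367 [127.6 129.4]
y+ 168 [127.6 129.4]
y- 231 [127.6 129. ]
x+ 304 [124.9 126.5]
x- 284 [129.5 131.7]
y+ 378 [128.9 130.6]
y- 655 [126.9 129.4]
```

View pics/s36.png

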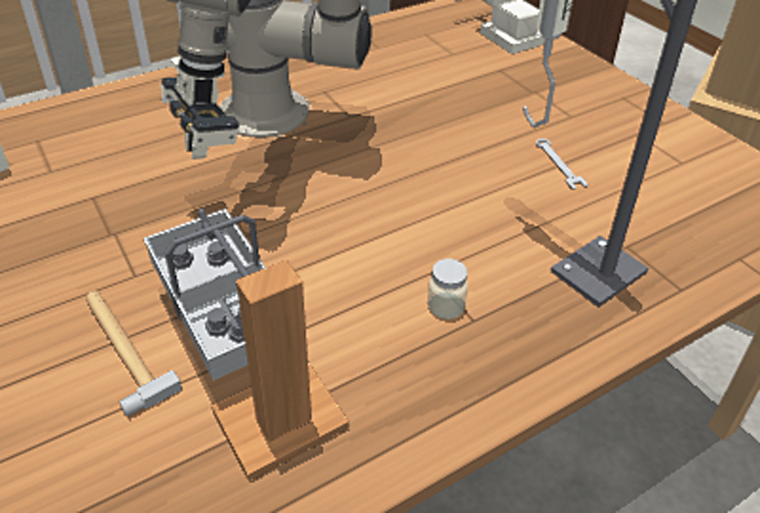

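View pics/t36.png

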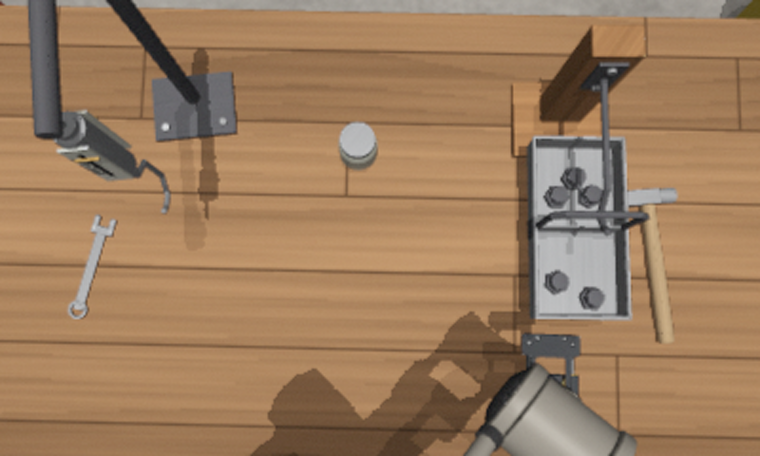

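The final views show the carrier hanging on the storage hook with all five plugs in it, three in the far bin and two in the near one. It is steady and about 1° off level. The jar, hammer and wrench are where they were, so I'm handing the job in.

```bash
python3 -c "
from cell import *
print(job_done())"
```

```text
the job is handed in; nothing more can be done
None
```

The job is handed in: all five plugs are in the carrier, it has been weighed on the balance, and it now hangs on the storage hook. It took about 93 s of the 210 s allowed.

- **Loading:** three plugs went into the far bin and two into the near bin, placed so their moments about the handle bar nearly cancel.
- **Weighing:** I hung the carrier by the middle of its handle and lowered it until the hand carried almost nothing before letting go. The bar sank about 30 mm, well short of the stop. I then waited about 5 s with the robot clear. Two camera readings 2.5 s apart agreed to within about 1 mm.
- **Storage:** the last checks showed the bar in the storage hook and the carrier steady, about 1° nose-down along its length and under 1° sideways. All five plugs were in it, the jar, hammer and wrench were unmoved, and the gripper was clear.

**What did not go to plan:**
- **First grip:** I gripped a side wall first, and the tray turned in the pads with its far end still on the bench. I set it down and used the end wall instead, with the tray drooping about 4–5° while carried.
- **Wrong spin:** one spin ran into the last joint's limit and left the tool tilted about 12.6° for the rest of the job. This did no harm that I could see.
- **Camera disagreement:** the scene and top cameras differed by 2–5 mm on positions and heights, so the level figures are good to about half a degree.

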